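# Work the stuck mixing paddle off its drive stem and stand it in the drying rack

## Robot

A 6-joint arm with a two-finger parallel gripper is mounted at the origin on the work surface. World frame = base frame: x ahead of the robot, y to its left, z up, the work surface at z = 0. Lengths are in m, angles in rad, forces in N, time in s.
With the tool pointing down it reaches from about 0.275 to 0.775 m from the base axis. Payload 14.6 kg.
Tool frame: the origin (TCP) lies midway between the tips of the shut fingers; the grasp point (between the pads) lies 19 mm behind it; y points along the fingers, x is the direction in which the jaws open and shut, and the axes are right-handed (so a half turn about y gives the same grasp; the last joint's range is limited). The gripper opens to 85 mm and grips with 20 to 120 N. Pads are 22 mm wide; open, the fingers measure 114 mm over their backs; the gripper's body (76 mm by 85 mm) begins 54 mm behind the grasp point. The pads swing forward as they close: fully open they stand 13 mm farther back than shut.
Start: joints at [-1.491, 0.263, -0.048, 1.259, 0, 1.415], TCP at [0.122, -0.511, 0.231] pointing down, gripper open.
Joint ranges: [-2.65, 2.65], [-0.89, 1.7], [-1.18, 1.37], [-2.13, 2.11], [-1.35, 1.29], [-3.14, 3.14]. Speed limits (rad/s): [1.89, 1.89, 2.57, 2.79, 3.14, 3.14].

## Interface

Orientations are given as a unit quaternion [w, x, y, z].
In Python, from bench import manip gives the robot as it stands.
- The arm moves only by the tool step_arm, never from a script. Its argument "motion" is a list of rows, each a list of 5 numbers: the shift along the world's x, y, z in m, then the turn about the world's z in rad, then the finger opening in m, from 0 to 0.0854. A call has 1 to 5 rows; each row shifts and turns the pose as measured when the row begins; what a row does not reach is not made up. A row lasts 1/12 s, in which the tool goes at most 41.7 mm and 7.16 degrees, less where a joint would pass 70% of its speed; a pose out of reach is approached as far as the arm can. A call is refused whole if a number of a shift passes 0.0417 or a number of a turn 0.125, either way. A call with a gripper value outside its range is refused whole. The fingers move at their own pace and stop on an object; "force" is the grip in N (left out, the last holds). Time passes only in rows, so rows that do not move let the fingers close. It gives the time, the measured TCP pose, the force and the opening at its end, in the units of the state.
- manip.sense(): the state, without advancing time (a new reading comes with each control period).
- manip.snapshot(name): name is "scene" or "side" or "wrist"; returns the picture (420x560x3 uint8, red, green, blue); there is no depth.
- manip.calibration(name): a dict with "fx", "fy", "cx", "cy" (pixels), "R" (3x3) and "t" (3): a world point X has camera coordinates R X + t; the wrist camera has in their place "T_tool_cam" (4x4, takes a point from camera to tool coordinates, whose origin is the TCP and whose axes are the tool frame's). Camera axes: x right, y down, z forward; pixel columns grow to the right and rows downward; lengths in m; the calibration is good to about 2 mm. A picture is of the moment at which its call begins: read the wrist's pose just before it. calibration takes no time and is no camera call.
- manip.job_done(): hands the job in, once; it reports no verdict.
Trained networks look in the newest picture that a camera, given by its name, has taken for a name from the list of things; names that differ only in an ending like _2 or _b are one class to them, and where a whole thing is asked for, a point or a joint stands for the part that bears it (a point fixed in the world has none). Each returns a list of dicts, best first, with "score" (0 to 1); they miss things now and then, are a little off and sometimes report something else, mostly with a low value. They report only what shows in the picture. A call takes as long as a camera call. They do not tell look-alikes from the thing itself.
- manip.search_frame(camera, query): "bbox" ([left, top, right, bottom] in pixels, round what is visible of it).
- manip.pinpoint(camera, query): "position" ([column, row] in pixels: a listed point, or the origin of a listed thing).
The state is a dict: "time": time; "joint_positions": joint angles; "qd": joint speeds; "joint_efforts": joint torques, N m; "eef_pos": TCP position; "tcp_rot": TCP orientation; "force": force on the tool from outside, world axes, zero at the start; "moment": the same for the moment, N m; "opening": opening from 0.0 (shut) to 1.0 (fully open).
Only numpy, scipy, OpenCV 4.12 (cv2) and the standard library are available. Lean on these libraries where they do the work, as an engineer would, in place of code of your own. Each camera call takes 0.05 s, during which the arm holds its last target.

## Task

The blue mixing paddle is stuck on the mixer's upright drive stem. Swing the keeper arm above it well aside, to the side without the tall canister, then work the paddle up off the stem by twisting it back and forth while pulling gently, so that the mixer, which is held down only by its own weight, is not lifted. Stand the paddle on edge in the empty slot of the drying rack, the one over the yellow drip tray, fully down with its hub hanging between the two rails, let go, and leave the scrapers, the canister and the tub where they are.

Things in the scene. Friction and masses are not known exactly. Their poses are not given: they have to be found in the camera images.
- mount: Fixed dark steel locating plate, 228 x 182 mm, 6 mm thick with corners 18 mm high, on which the mixer base (white, without bowl, 216 x 170 mm, its top 50 mm above the bench) stands; origin at the centre of the plate's underside, z up; mixer x and y below mean this body's axes. The mixer cannot slide or turn on it.
- mixer (a joint): How far the mixer base is lifted off its plate, in m: 0 standing. It is held down by its weight alone (2.7 kg, 27 N) and drops back when let go.
- stem_top (a point): Centre of the top of the bare steel drive stem, inside the hub at the start: diameter 32 mm, from the middle of the mixer's top (z 50 mm) to z 94 mm; axes as the mixer's. Two steel stop posts on the mixer, diameter 14 mm, stand at x -60, y +41 and -41 mm, up to z 150 mm: the blade's -x end sits between them and they stop its twist at about 0.5 rad either way.
- keeper (a joint): Keeper arm above the paddle: level steel rod, diameter 12 mm, on an upright pivot. In rad: at 0 the rod points along the mixer's -x, right over the paddle; positive turns anticlockwise seen from above, so its free end goes to the mixer's -y side; range -1.75 to 1.75. A push of about 1 N moves it and it stays where it is left. It starts within 0.25 rad of 0.
- keeper_pivot (a point): The keeper's pivot axis, at x +92, y 0 mm of the mixer, at the rod's mid height, 181 mm above the bench. Pivot post diameter 18 mm, its cap diameter 24 mm, up to 192 mm above the bench.
- keeper_tip (a point): Centre of the red ball (diameter 22 mm) at the keeper's free end, 140 mm from the pivot axis, 181 mm above the bench. The rod's underside is 12 mm above the top edge of the seated paddle.
- paddle_center (a point): Centre of the paddle's flat upright blade of blue plastic, 130 x 10 x 65 mm (x long, y thick, z high), 32.5 mm from its top and lower edges, on the hub's axis. The blade is a frame with a solid top bar 20 mm high and a middle spar 28 mm wide. Seated on the stem, this point is 130.5 mm above the bench and the blade is within 0.1 rad of the mixer's x. In the rack it is 100.5 mm above the bench.
- paddle: The same paddle, 0.2 to 0.4 kg; origin at the lower end of its hub sleeve (diameter 52 mm, reaching 48 mm below the blade), 80.5 mm below the blade's centre. The hub grips the stem by dry friction of 35 to 50 N, more than the mixer's weight (27 N): a straight pull lifts the mixer.
- paddle_hub (a point): Middle of the hub sleeve, 25 mm above its lower end. While the hub is turned, the friction acts mainly against the turning (up to 0.8 N m) and little against a slow pull: rise only while turning, 4 to 6 mm in a swing of 0.7 rad. The friction ends after about 38 mm of rise; the hub is clear of the stem after 46 mm.
- rack: Fixed drying rack, 140 x 190 mm; origin at the centre of its underside. Two upright rails, 12 mm thick, run along its y at x -49 and +49 mm. Three slots, 17 mm wide, are cut in the rails at y -60, 0 and +60 mm, running along x; slot floors at z 68 mm, rail tops at z 92 mm. Between the rails it is open, 86 mm wide, down to z 6 mm.
- tray: Yellow drip tray, 80 x 50 x 6 mm, fixed on the rack's floor below the empty slot; origin at the centre of its underside, straight below the middle of that slot (same x and y); its x axis runs along the slot. The paddle belongs in this slot, the blade's lower edge on the slot floors.
- scraper1_center (a point): Flat dough scraper, steel with a wooden top edge, 130 x 12 x 78 mm, 0.25 kg, standing loose on edge in another slot of the rack, its top 146 mm above the bench; point at its centre.
- scraper2_center (a point): Another such scraper in the remaining slot; point at its centre.
- canister_center (a point): Tall steel canister with black lid, diameter 67 mm, 205 mm high, loose beside the mixer at about mixer x 0, y +130 or -130 mm: higher than the keeper and in its way on that side (it would stop it at about 0.7 rad). Point at its centre, half-way up.
- tub_center (a point): Low white tub with green lid, diameter 78 mm, 72 mm high, loose on the mixer's other side at about the same distance; the keeper passes above it. Point at its centre.
Mind the look-alikes: they are no part of the job. Of the things shaped like the paddle, the blue one is meant.

How it is judged:
By the outcome, as a careful person would: the job done as asked, in the order asked, and still so for the second after the job is handed in, with the robot touching nothing.
It also fails if it takes over 72 s, if anything falls off the work surface, if the arm or the gripper's body presses on something with over 40 N, if the wrist force passes 120 N, or if a joint passes its speed limit or range.

## Working session

There is one attempt and no reset: what is moved stays moved. The work goes in short steps, Python scripts to look and compute and a tool call to move; the robot and the scene stay as the last step left them, time stands still between calls to the robot, and variables do not carry over. Pictures are saved under pics/ and viewed, and the job is handed in when it is done.

Besides the shell and the picture viewer there is one more tool, called after "Call:" as a command line: name --pt "numbers of a row" for each row, then --argument value for the rest. step_arm: Moves the arm, as the interface text tells. Its arguments: {"type":"object","properties":{"motion":{"type":"array"},"force":{"type":"number"}},"required":["motion"]}

```bash
ls; mkdir -p pics
python3 - <<'E'
from bench import manip
import cv2
print(manip.sense())
for c in ("scene","side","wrist"):
    im=manip.snapshot(c); cv2.imwrite(f"pics/a_{c}.png",im[:,:,::-1])
    print(c,manip.calibration(c))
E
```

```text
pics
{'time': 0.0, 'joint_positions': array([-1.49127334e+00,  2.63525167e-01, -4.89502452e-02,  1.25937310e+00,
       -2.74390044e-06,  1.41551644e+00]), 'qd': array([ 0.00068529,  0.00102827, -0.00017414, -0.00282796, -0.00024255,
       -0.00117865]), 'joint_efforts': array([ 4.44901336e-03, -6.37632537e+01,  3.84569407e+01,  1.36487916e-02,
        4.18043089e-05, -1.12449143e-05]), 'eef_pos': array([ 0.12212461, -0.51032043,  0.23081904]), 'tcp_rot': array([ 0.55539623, -0.55485191,  0.43824576, -0.43773855]), 'force': array([-0.09635241, -0.12821764, -0.23819735]), 'moment': array([-0.02161278,  0.01175272,  0.00793139]), 'opening': 1.0006919184526075}
scene {'fx': 495.56779169187973, 'fy': 495.56779169187973, 'cx': 275.53683786020446, 'cy': 213.7887603352236, 'R': array([[-0.67487397,  0.73784602, -0.01133019],
       [ 0.52536569,  0.46963253, -0.70953237],
       [-0.51820461, -0.48479742, -0.70458175]]), 't': array([ 0.37584623, -0.21919136,  1.73372357])}
side {'fx': 488.11729589638935, 'fy': 488.11729589638935, 'cx': 273.52034928782444, 'cy': 215.36319449504722, 'R': array([[-0.69743342, -0.7164438 , -0.01717317],
       [-0.43344867,  0.44078831, -0.78602031],
       [ 0.57070911, -0.54075314, -0.6179621 ]]), 't': array([0.44119015, 0.33525395, 1.04515996])}
wrist {'fx': 377.92782513711643, 'fy': 377.92782513711643, 'cx': 282.7816361502436, 'cy': 205.83370392191202, 'T_tool_cam': array([[ 9.99999649e-01, -2.52558355e-04, -7.98688560e-04,
         1.70841936e-04],
       [ 7.00650864e-04, -2.70385878e-01,  9.62751778e-01,
        -1.43108947e-01],
       [-4.59105113e-04, -9.62752000e-01, -2.70385607e-01,
         6.74702768e-02],
       [ 0.00000000e+00,  0.00000000e+00,  0.00000000e+00,
         1.00000000e+00]])}
```

View pics/a_scene.png

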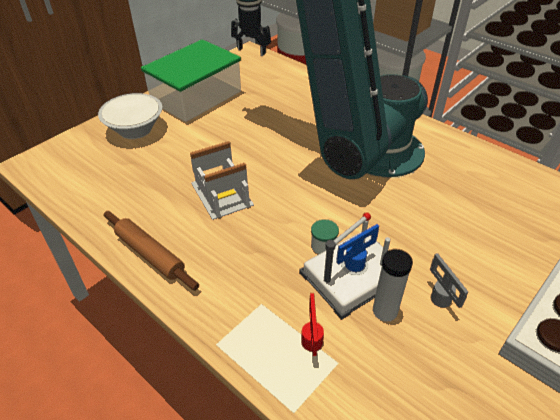

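View pics/a_side.png

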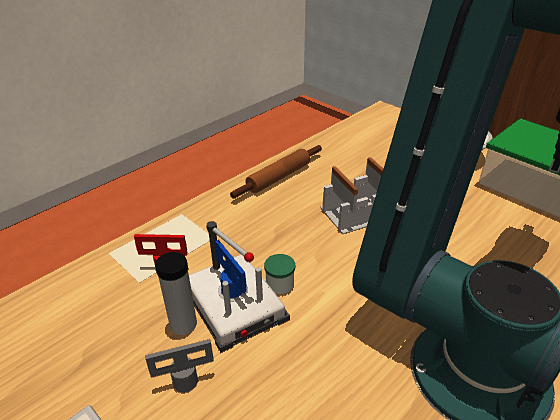

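View pics/a_wrist.png

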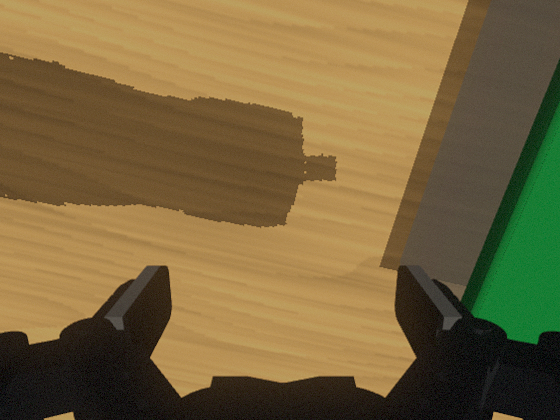

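Scene: blue paddle on the mixer at (357,247). The look-alikes are a red one at (312,335) and a grey one at (447,280). The keeper ball is at (367,217), the canister at (392,285), the tub at (324,235), and the rack at (222,185) with the yellow tray at (226,194). Only the blue paddle is on the mixer stem, so it fits the description. Now detections.

```bash
cat > h.py <<'E'
from bench import manip
import numpy as np, cv2
from scipy.spatial.transform import Rotation as Ro
from scipy.optimize import least_squares
def proj(c,X):
    k=manip.calibration(c); X=np.atleast_2d(X)
    if c=='wrist':
        s=manip.sense(); q=s['tcp_rot']; Rt=Ro.from_quat([q[1],q[2],q[3],q[0]]).as_matrix()
        T=np.array(k['T_tool_cam']); Xt=(X-s['eef_pos'])@Rt; P=(Xt-T[:3,3])@T[:3,:3]
    else: P=X@np.array(k['R']).T+k['t']
    return np.c_[k['fx']*P[:,0]/P[:,2]+k['cx'],k['fy']*P[:,1]/P[:,2]+k['cy']]
def tri(obs):
    f=lambda X: np.concatenate([(proj(c,X)[0]-uv) for c,uv in obs])
    r=least_squares(f,[0.4,0.1,0.1]); return r.x, np.abs(r.fun).max()
def atz(c,uv,z):
    r=least_squares(lambda p: proj(c,[p[0],p[1],z])[0]-uv,[0.4,0.1]); return r.x
def crop(c,u0,v0,u1,v1,name,f=4):
    im=manip.snapshot(c)[v0:v1,u0:u1,::-1]
    cv2.imwrite('pics/'+name,cv2.resize(im,None,fx=f,fy=f,interpolation=cv2.INTER_CUBIC))
E
python3 - <<'E'
from h import *
names="mount stem_top keeper_pivot keeper_tip paddle_center paddle paddle_hub rack tray scraper1_center scraper2_center canister_center tub_center".split()
for n in names:
    for c in("scene","side"):
        r=manip.pinpoint(c,n); print(n,c,[(np.round(d['position'],1).tolist(),round(d['score'],2)) for d in r[:4]])
print(manip.sense()['time'])
for c,b,n in (("scene",(290,200,430,330),"c1.png"),("scene",(180,130,270,225),"c2.png"),("side",(150,200,310,355),"c3.png"),("side",(310,150,400,240),"c4.png")):
    crop(c,*b,n,6 if n in("c2.png","c4.png") else 4)
E
```

```text
mount scene [([352.7, 276.5], 0.91), ([354.6, 264.6], 0.61)]
mount side [([235.1, 301.9], 0.89), ([246.2, 256.8], 0.74), ([274.9, 274.2], 0.47)]
stem_top scene [([355.9, 251.8], 0.88)]
stem_top side [([230.0, 277.5], 0.78), ([231.8, 302.6], 0.7)]
keeper_pivot scene [([330.5, 244.7], 0.68)]
keeper_pivot side [([209.7, 233.3], 0.76)]
keeper_tip scene [([366.6, 215.7], 0.66), ([357.1, 253.3], 0.24)]
keeper_tip side [([246.4, 256.2], 0.87)]
paddle_center scene [([356.9, 243.1], 0.86), ([448.2, 280.3], 0.71), ([312.7, 322.2], 0.69), ([223.8, 195.1], 0.22)]
paddle_center side [([161.0, 243.4], 0.98), ([227.6, 265.3], 0.94), ([178.2, 357.5], 0.92)]
paddle scene [([310.4, 343.4], 0.7), ([357.3, 266.1], 0.68), ([441.6, 294.9], 0.68)]
paddle side [([234.4, 288.7], 0.96), ([186.4, 378.3], 0.92), ([167.7, 266.7], 0.89)]
paddle_hub scene [([312.4, 337.1], 0.95), ([447.1, 293.8], 0.93), ([352.0, 276.1], 0.35)]
paddle_hub side [([233.3, 281.4], 0.91), ([182.8, 375.4], 0.89), ([162.1, 263.0], 0.69)]
rack scene [([224.3, 197.6], 0.87), ([353.3, 264.8], 0.46)]
rack side [([357.4, 211.5], 0.94), ([382.0, 173.8], 0.67)]
tray scene [([223.5, 189.9], 0.39), ([330.3, 249.1], 0.33)]
tray side []
scraper1_center scene [([225.5, 179.7], 0.81)]
scraper1_center side [([341.0, 187.6], 0.77)]
scraper2_center scene [([212.1, 154.1], 0.9), ([390.1, 288.4], 0.24)]
scraper2_center side [([230.5, 302.2], 0.75), ([377.7, 176.1], 0.66)]
canister_center scene [([392.1, 288.5], 0.62)]
canister_center side [([179.8, 294.5], 0.96)]
tub_center scene [([322.1, 235.9], 0.88), ([222.9, 194.4], 0.26)]
tub_center side [([279.1, 277.5], 0.61)]
1.45
```

View pics/c1.png

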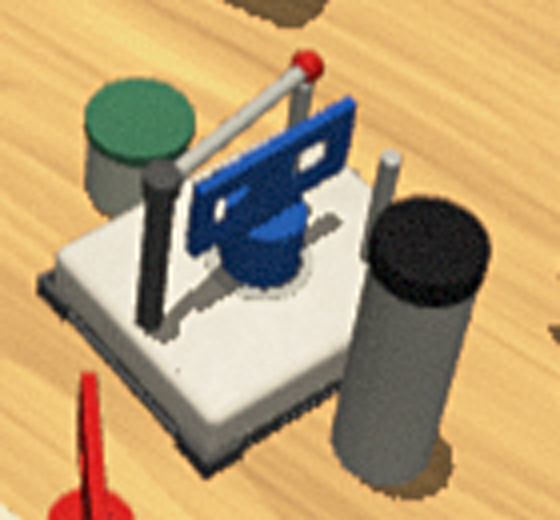

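View pics/c2.png

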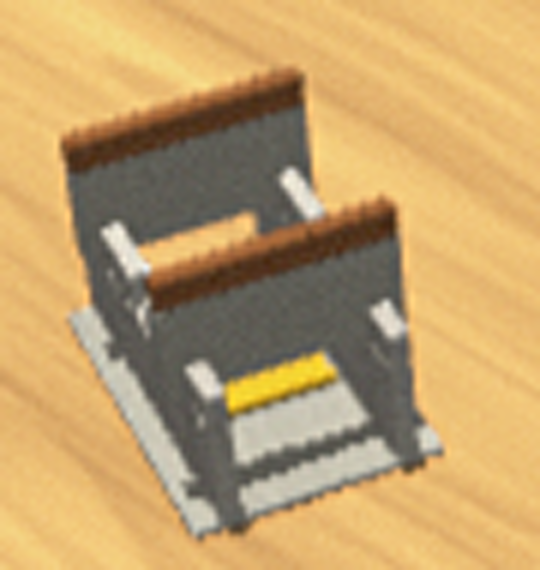

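View pics/c3.png

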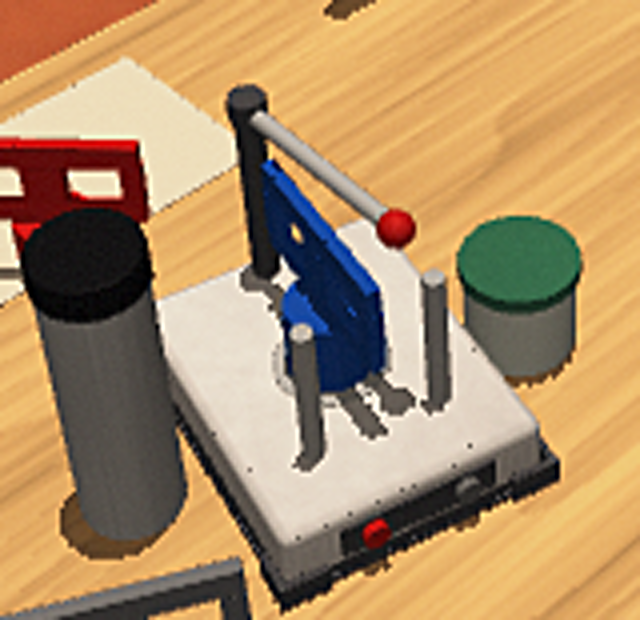

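View pics/c4.png

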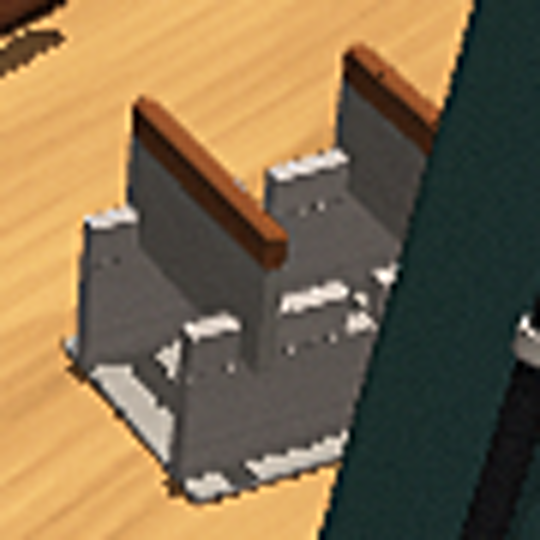

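```bash
cat > fit.py <<'E'
from h import *
def fit(obs,g):
    def f(p):
        c,s=np.cos(p[2]),np.sin(p[2]); o=[]
        for cam,X,uv in obs:
            W=[p[0]+c*X[0]-s*X[1],p[1]+s*X[0]+c*X[1],X[2]]
            o.append(proj(cam,W)[0]-uv)
        return np.concatenate(o)
    best=min((least_squares(f,[g[0],g[1],a],loss='soft_l1') for a in np.arange(-3,3.2,0.75)),key=lambda r:r.cost)
    return best.x,np.round(f(best.x).reshape(-1,2),1)
E
python3 - <<'E'
from fit import *
S,D='scene','side'
for n,a,b in [('canister',(392.1,288.5),(179.8,294.5)),('tub',(322.1,235.9),(279.1,277.5)),('tip',(366.6,215.7),(246.4,256.2)),('tipcrop',(290+308/4,200+66/4),(150+396/4,200+227/4)),('pivot',(330.5,244.7),(209.7,233.3)),('pc',(356.9,243.1),(227.6,265.3)),('sc1',(225.5,179.7),(341,187.6)),('sc2',(212.1,154.1),(377.7,176.1)),('rack',(224.3,197.6),(357.4,211.5))]:
    print(n,*tri([(S,np.array(a)),(D,np.array(b))]))
s=lambda u,v:(290+u/4,200+v/4); d=lambda u,v:(150+u/4,200+v/4)
obs=[(S,(.092,0,.181),(330.5,244.7)),(D,(.092,0,.181),(209.7,233.3)),
(S,(0,0,.1305),(356.9,243.1)),(D,(0,0,.1305),(227.6,265.3)),
(D,(-.06,.041,.15),d(303,330)),(D,(-.06,-.041,.15),d(435,278)),(D,(-.06,.041,.15),d(303,330)),
(S,(-.06,.041,.15),s(391,157)),
(S,(.114,-.091,.004),s(38,284)),(S,(.114,.091,.0),s(207,478)),(D,(-.114,.091,0),d(285,608)),(D,(-.114,-.091,0.002),d(560,475))]
print(fit(obs,(.45,.2)))
s=lambda u,v:(180+u/6,130+v/6); d=lambda u,v:(310+u/6,150+v/6)
L=[(S,(1,0)),]
print(atz(S,s(70,315),.004),atz(S,s(200,538),.0),atz(S,s(443,450),.0),atz(D,d(68,345),0),atz(D,d(190,500),0))
print('tray edges',[atz(S,s(*p),.012) for p in((225,412),(335,375))])
E
```

```text
canister [0.55332591 0.37392089 0.10057922] 1.8188010428710868
tub [0.48416033 0.1184072  0.03104917] 2.1622005439010934
tip [0.47044449 0.23516827 0.18622918] 0.5855113430339429
tipcrop [0.46727778 0.23261375 0.18271043] 0.37056330122234726
pivot [0.60255051 0.22893558 0.17559941] 2.6161351377297137
pc [0.52159918 0.24985106 0.13511692] 1.0114537060048576
sc1 [ 0.55563091 -0.19905126  0.11111157] 0.3739781439493868
sc2 [ 0.50805753 -0.30791828  0.12146169] 0.5541453026163197
rack [ 0.53056109 -0.25047784  0.00087492] 2.2291113799835784Traceback (most recent call last):
  File "<stdin>", line 11, in <module>
  File "fit.py", line 9, in fit
    best=min((least_squares(f,[g[0],g[1],a],loss='soft_l1') for a in np.arange(-3,3.2,0.75)),key=lambda r:r.cost)
  File "fit.py", line 9, in <genexpr>
    best=min((least_squares(f,[g[0],g[1],a],loss='soft_l1') for a in np.arange(-3,3.2,0.75)),key=lambda r:r.cost)
              ~~~~~~~~~~~~~^^^^^^^^^^^^^^^^^^^^^^^^^^^^^^^^
    return func(*args, **kwargs)
    result = trf(vector_fun.fun, vector_fun.jac, x0, f0, J0, lb, ub, ftol, xtol,
            
[... 862 characters left out ...]
         ^^^^^^^^^^^^^^^^^^^^^^
                             mf)
                             ^^^
    df = [f_eval - f0 for f_eval in f_evals]
                                    ^^^^^^^
    f = np.atleast_1d(self.fun(x, *self.args, **self.kwargs))
                      ~~~~~~~~^^^^^^^^^^^^^^^^^^^^^^^^^^^^^^
    return np.atleast_1d(self.fun(x))
                         ~~~~~~~~^^^
    return self.f(x, *self.args, **self.kwargs)
           ~~~~~~^^^^^^^^^^^^^^^^^^^^^^^^^^^^^^
  File "fit.py", line 7, in f
    o.append(proj(cam,W)[0]-uv)
             ~~~~^^^^^^^
  File "h.py", line 6, in proj
    k=manip.calibration(c); X=np.atleast_2d(X)
ValueError: time passes only in moves, steps and waits
```

```bash
python3 - <<'E'
s=open('h.py').read()
s=s.replace("def proj","from functools import lru_cache\n@lru_cache(None)\ndef cal(c): return manip.calibration(c)\n@lru_cache(None)\ndef sen(): return manip.sense()\ndef proj",1).replace("k=manip.calibration(c)","k=cal(c)").replace("s=manip.sense()","s=sen()")
open('h.py','w').write(s)
E
cat > f1.py <<'E'
from fit import *
S,D='scene','side'
s=lambda u,v:(290+u/4,200+v/4); d=lambda u,v:(150+u/4,200+v/4)
obs=[(S,(.092,0,.181),(330.5,244.7)),(D,(.092,0,.181),(209.7,233.3)),
(S,(0,0,.1305),(356.9,243.1)),(D,(0,0,.1305),(227.6,265.3)),
(D,(-.06,.041,.15),d(303,330)),(D,(-.06,-.041,.15),d(435,278)),(D,(-.06,.041,.15),d(303,330)),
(S,(-.06,.041,.15),s(391,157)),
(S,(.114,-.091,.004),s(38,284)),(S,(.114,.091,.0),s(207,478)),(D,(-.114,.091,0),d(285,608)),(D,(-.114,-.091,0.002),d(560,475))]
print(fit(obs,(.45,.2)))
s=lambda u,v:(180+u/6,130+v/6); d=lambda u,v:(310+u/6,150+v/6)
print(atz(S,s(70,315),.004),atz(S,s(200,538),.0),atz(S,s(443,450),.0),atz(D,d(68,345),0),atz(D,d(190,500),0))
print('tray edges',[atz(S,s(*p),.012) for p in((225,412),(335,375))])
E
python3 f1.py; python3 -c "
from bench import manip;print(manip.sense()['time'])"
```

```text
(array([ 0.51788387,  0.24703718, -0.23269033]), array([[-0.2,  1.6],
       [ 1.7, -5.6],
       [ 0.5,  0.9],
       [ 2.9,  0.8],
       [-0.2,  0.6],
       [-0.3, -0.5],
       [-0.2,  0.6],
       [-0.4, -0.7],
       [-0.8,  1.2],
       [-0.4,  0.6],
       [ 0.3,  1.4],
       [ 0.1,  0.5]]))
[ 0.55867107 -0.37010075] [ 0.62457849 -0.19398275] [ 0.49649277 -0.14713238] [ 0.62604245 -0.20017035] [ 0.50246697 -0.14852587]
tray edges [array([ 0.56046594, -0.24300305]), array([ 0.50211089, -0.22063662])]
1.65
```

```bash
cat >> h.py <<'E'
MX=np.array([0.518,0.247]); MY=-0.233
def m2w(x,y): c,s=np.cos(MY),np.sin(MY); return MX+[c*x-s*y,s*x+c*y]
def w2m(p): c,s=np.cos(MY),np.sin(MY); d=np.array(p[:2])-MX; return np.array([c*d[0]+s*d[1],-s*d[0]+c*d[1]])
def jaw(s=None):
    s=s or manip.sense(); q=s['tcp_rot']; R=Ro.from_quat([q[1],q[2],q[3],q[0]]).as_matrix()
    return R, np.arctan2(R[1,0],R[0,0])
def st():
    s=manip.sense(); print('t',round(s['time'],2),'p',np.round(s['eef_pos'],4),'jaw',round(jaw(s)[1],4),'F',np.round(s['force'],1),'M',np.round(s['moment'],2),'op',round(s['opening'],3),'q',np.round(s['joint_positions'],2))
E
python3 - <<'E'
from h import *
st(); print(np.round(jaw()[0],3))
for phi in (0.184,.5,.8,1.1,1.4):
    for off in ((.045,.022) if phi<.2 else (.022,)):
        r=.1 if phi<.9 else .085
        u=-np.array([np.cos(phi),np.sin(phi)]); n=-np.array([np.sin(phi),-np.cos(phi)])
        p=np.array([.092,0])+r*u+off*n; print(phi,off,np.round(p,3),np.round(m2w(*p),4))
print(m2w(-.06,.041))
E
```

```text
t 1.65 p [ 0.1221 -0.5106  0.2313] jaw -1.336 F [1.  0.3 0.3] M [-0.03  0.   -0.02] op 1.003 q [-1.49  0.26 -0.05  1.26  0.    1.42]
[[ 0.233  0.     0.973]
 [-0.973 -0.     0.233]
 [ 0.    -1.    -0.   ]]
0.184 0.045 [-0.015  0.026] [0.5098 0.2756]
0.184 0.022 [-0.01   0.003] [0.5087 0.2526]
0.5 0.022 [-0.006 -0.029] [0.5053 0.2206]
0.8 0.022 [ 0.007 -0.056] [0.5113 0.1906]
1.1 0.022 [ 0.034 -0.066] [0.5357 0.1752]
1.4 0.022 [ 0.056 -0.08 ] [0.5539 0.1562]
[0.46908811 0.30074595]
```

Call:
step_arm --pt "0.037 0.014 0.002 0.11 0" --pt "0.037 0.014 0.002 0.11 0" --pt "0.037 0.014 0.002 0.11 0" --pt "0.037 0.014 0.002 0.11 0" --pt "0.037 0.014 0 0.11 0"

```text
time: 2.07
eef_pos: [0.3071, -0.4406, 0.2394]
tcp_rot: [-0.653, 0.655, -0.268, 0.268]
force: [-0.5, -1.4, 0.3]
opening: 0.295
```

Call:
step_arm --pt "0.037 0.014 0 0.11 0" --pt "0.037 0.014 0 0.11 0" --pt "0.037 0.014 0 0.11 0" --pt "0.006 0.039 0 0.11 0" --pt "0.006 0.039 0 0.11 0"

```text
time: 2.48
eef_pos: [0.4413, -0.3175, 0.2376]
tcp_rot: [-0.703, 0.704, -0.07, 0.071]
force: [-0.1, -0.5, 0.9]
opening: -0.003
```

Call:
step_arm --pt "0.006 0.04 0 0.11 0" --pt "0.006 0.04 0 0.11 0" --pt "0.006 0.04 0 0.11 0" --pt "0.006 0.04 0 0.11 0" --pt "0.006 0.04 0 0.11 0"

```text
time: 2.9
eef_pos: [0.4716, -0.1109, 0.2367]
tcp_rot: [-0.694, 0.695, 0.134, -0.132]
force: [0.1, -0.5, -0.5]
opening: 0.0
```

Call:
step_arm --pt "0.004 0.04 0 0.1 0" --pt "0.004 0.04 0 0.1 0" --pt "0.004 0.04 0 0.1 0" --pt "0.004 0.04 0 0.1 0" --pt "0.004 0.04 0 0.1 0"

```text
time: 3.32
eef_pos: [0.4904, 0.0967, 0.2375]
tcp_rot: [-0.635, 0.637, 0.311, -0.307]
force: [2.0, -0.3, -0.7]
opening: -0.001
```

Call:
step_arm --pt "0.004 0.04 0 0.09 0" --pt "0.004 0.04 0 0.09 0" --pt "0.004 0.04 0 0.09 0" --pt "0.004 0.04 0 0.09 0" --pt "0.004 0.035 0 0.09 0"

```text
time: 3.73
eef_pos: [0.5086, 0.3005, 0.2382]
tcp_rot: [-0.545, 0.546, 0.452, -0.448]
force: [0.7, -0.3, -1.0]
opening: -0.001
```

Run:
```python
from h import *
st(); cv2.imwrite('pics/b_w.png',manip.snapshot('wrist')[:,:,::-1]); crop('scene',270,130,430,330,'b_s.png',3)
```

```text
t 3.73 p [0.5086 0.3005 0.2382] jaw 1.3799 F [ 0.7 -0.3 -1. ] M [-0.01 -0.05 -0.03] op -0.001 q [0.4  0.37 0.13 1.32 0.   0.59]
```

View pics/b_w.png

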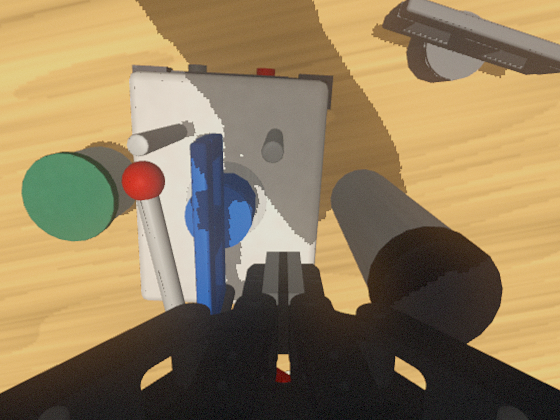

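View pics/b_s.png

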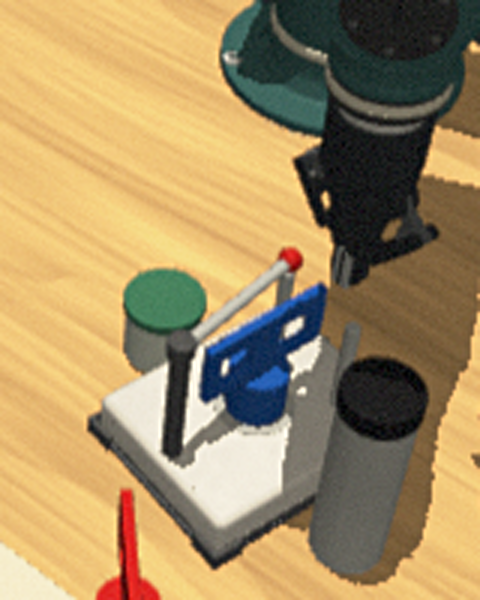

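Run:
```python
from fit import *
W='wrist'
for n in("keeper_tip","paddle_center","tub_center","canister_center","mount"):
    print(n,[(np.round(d['position'],1).tolist(),round(d['score'],2)) for d in manip.pinpoint(W,n)[:3]])
obs=[(W,(-.06,-.041,.15),(138,145)),(W,(-.06,.041,.15),(273,152)),(W,(-.114,-.091,.018),(135,67)),(W,(-.114,.091,.018),(331,76))]
p,r=fit(obs,(.5,.25)); print(p,r)
tip=atz(W,(143,181),.181); print('tip',tip)
print('blade ends top', atz(W,(207,136),.163))
piv=p[:2]+.092*np.array([np.cos(p[2]),np.sin(p[2])]); v=tip-piv; print('keeper',np.arctan2(v[1],v[0])-(p[2]+np.pi)+2*np.pi,np.hypot(*v))
# all combined
s=lambda u,v:(290+u/4,200+v/4); d=lambda u,v:(150+u/4,200+v/4); S,D='scene','side'
obs+=[(D,(-.06,.041,.15),d(303,330)),(D,(-.06,-.041,.15),d(435,278)),(S,(-.06,.041,.15),s(391,157)),
(S,(.114,-.091,.004),s(38,284)),(S,(.114,.091,.0),s(207,478)),(D,(-.114,.091,0),d(285,608)),(D,(-.114,-.091,0.002),d(560,475))]
print(fit(obs,(.5,.25)))
```

```text
keeper_tip [([142.2, 185.4], 0.67)]
paddle_center [([211.4, 233.2], 0.74), ([226.7, 203.6], 0.72), ([480.0, 38.5], 0.65)]
tub_center []
canister_center [([232.8, 189.7], 0.35)]
mount [([229.9, 187.5], 0.96)]
[ 0.51875342  0.24398569 -0.24532197] [[ 0.1  1.1]
 [-0.   0.3]
 [-3.  -1.6]
 [ 2.1 -0.5]]
tip [0.46770396 0.22791997]
blade ends top [0.45227468 0.26402224]
keeper 6.483787058350119 0.14043530935341036
(array([ 0.5187327 ,  0.24435132, -0.24329388]), array([[ 0.4,  1.1],
       [ 0.4,  0. ],
       [-2.8, -1.5],
       [ 2.3, -0.9],
       [ 0.1, -0.3],
       [ 0.2, -1.1],
       [-1.5, -0.8],
       [-1.7,  0.4],
       [-2.1,  0. ],
       [ 0.3,  0.4],
       [ 0.4,  0.2]]))
```

Call:
step_arm --pt "0 -0.003 -0.035 -0.04 0" --pt "0 -0.003 -0.025 0 0" --pt "0 0 -0.006 0 0" --pt "0 0 0 0 0"

```text
time: 4.42
eef_pos: [0.5102, 0.2863, 0.173]
tcp_rot: [-0.557, 0.559, 0.438, -0.43]
force: [0.0, 0.4, -0.4]
opening: 0.002
```

Call:
step_arm --pt "0 -0.013 -0.001 0 0" --pt "-0.001 -0.013 0 0 0" --pt "-0.001 -0.013 0 0 0" --pt "-0.001 -0.013 0 0 0" --pt "-0.001 -0.013 0 0 0"

```text
time: 4.83
eef_pos: [0.5074, 0.2164, 0.1764]
tcp_rot: [-0.557, 0.56, 0.44, -0.429]
force: [0.2, 0.8, 0.8]
opening: -0.001
```

Call:
step_arm --pt "0.003 -0.013 0 0 0" --pt "0.003 -0.013 0 0 0" --pt "0.007 -0.011 0 0 0" --pt "0.011 -0.008 0 0 0" --pt "0.011 -0.007 0 0 0"

```text
time: 5.25
eef_pos: [0.5423, 0.1559, 0.1811]
tcp_rot: [-0.557, 0.561, 0.44, -0.426]
force: [-0.8, 1.1, -0.2]
opening: 0.002
```

Run:
```python
from h import *
st(); cv2.imwrite('pics/d_w.png',manip.snapshot('wrist')[:,:,::-1])
print(manip.pinpoint('wrist','keeper_tip')[:2])
```

```text
t 5.25 p [0.5423 0.1559 0.1811] jaw 1.3194 F [-0.8  1.1 -0.2] M [ 0.13  0.23 -0.01] op 0.002 q [ 0.13  0.33 -0.08  1.13  0.01  0.38]
[{'position': [164.8, 277.2], 'score': 0.6}, {'position': [410.2, 130.0], 'score': 0.43}]
```

View pics/d_w.png

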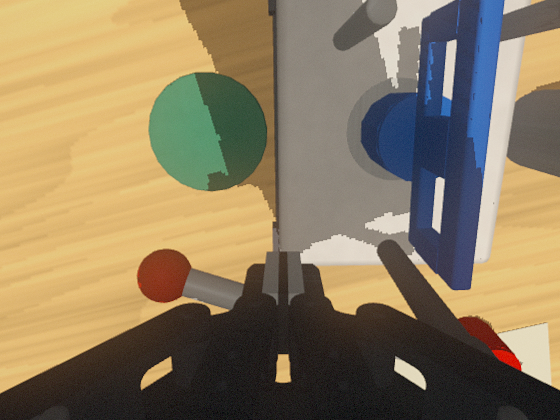

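Call:
step_arm --pt "0.003 0 -0.008 0 0" --pt "0.01 -0.002 -0.002 0 0" --pt "0.012 0 -0.002 0 0" --pt "0.008 0.001 -0.001 0 0" --pt "0 0 0 0 0"

```text
time: 5.77
eef_pos: [0.5796, 0.1555, 0.1657]
tcp_rot: [-0.557, 0.561, 0.44, -0.426]
force: [-0.2, 0.8, 0.2]
opening: -0.002
```

Run:
```python
from h import *
st(); manip.snapshot('wrist'); crop('scene',270,130,430,330,'e_s.png',3)
MX=np.array([.5187,.2443]);MY=-.243
piv=MX+.092*np.array([np.cos(MY),np.sin(MY)])
for d in manip.pinpoint('wrist','keeper_tip')[:2]:
    v=atz('wrist',d['position'],.181)-piv; print(d,np.hypot(*v),(np.arctan2(v[1],v[0])-MY-np.pi)%(2*np.pi))
```

```text
t 5.77 p [0.5796 0.1555 0.1657] jaw 1.319 F [-0.2  0.8  0.2] M [-0.01  0.07  0.01] op -0.002 q [ 0.12  0.4  -0.02  1.13  0.    0.38]
{'position': [117.6, 347.5], 'score': 0.56} 0.13824798326435614 1.6477571300050666
```

View pics/e_s.png

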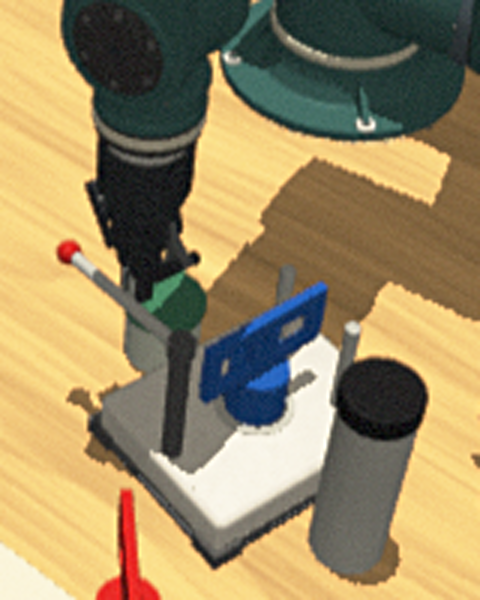

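Call:
step_arm --pt "-0.02 0 0.005 0 0" --pt "-0.02 0 0.03 0 0" --pt "-0.01 0.005 0.04 0 0.0854" --pt "-0.005 0.03 0.03 0 0.0854" --pt "-0.003 0.03 0.01 0 0.0854"

```text
time: 6.33
eef_pos: [0.5147, 0.2178, 0.2828]
tcp_rot: [-0.559, 0.561, 0.437, -0.427]
force: [1.2, 0.1, 0.5]
opening: 0.418
```

Run:
```python
from h import *
st(); cv2.imwrite('pics/f_w.png',manip.snapshot('wrist')[:,:,::-1])
```

```text
t 6.33 p [0.5147 0.2178 0.2828] jaw 1.3146 F [1.2 0.1 0.5] M [-0.05 -0.04 -0.  ] op 0.418 q [0.25 0.3  0.15 1.4  0.   0.51]
```

View pics/f_w.png

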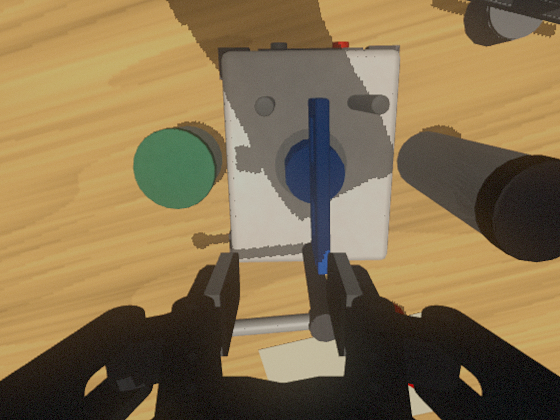

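Run:
```python
from fit import *
W='wrist'
print(manip.pinpoint(W,'paddle_center')[:3]); 
im=cv2.imread('pics/f_w.png').astype(int)
b=(im[:,:,0]>im[:,:,2]+50)&(im[:,:,0]>70)
for r in (100,110,130,200,220,230,240,250,260,265,270):
    c=np.where(b[r,300:345])[0]+300; print(r,c.min() if len(c) else None,c.max() if len(c) else None)
obs=[(W,(-.06,-.041,.15),(263,103)),(W,(-.06,.041,.15),(379,103)),(W,(-.114,-.091,.018),(219,48)),(W,(-.114,.091,.018),(399,46))]
print(fit(obs,(.5,.25)))
crop(W,200,30,410,290,'f_c.png',3)
```

```text
[{'position': [318.9, 185.0], 'score': 0.68}]
100 318 322
110 318 328
130 312 328
200 None None
220 None None
230 None None
240 None None
250 327 329
260 322 326
265 318 326
270 318 326
(array([ 0.5168113 ,  0.24858619, -0.25227823]), array([[-0.3,  0.9],
       [ 0.7,  0.9],
       [-2.2, -3.3],
       [ 0.6, -1. ]]))
```

View pics/f_c.png

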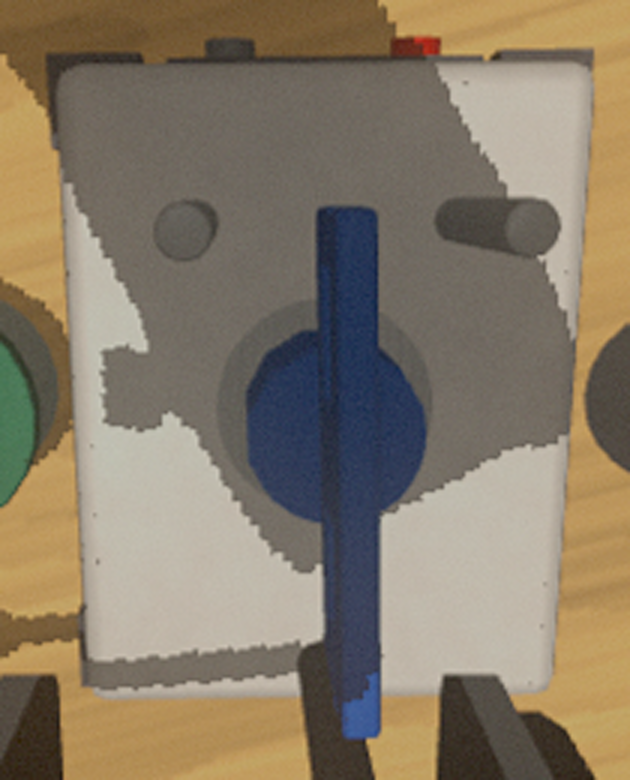

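Run:
```python
from fit import *
W='wrist'
a=atz(W,(318.7,99.5),.163); b=atz(W,(320,275.5),.163)
print(a,b,np.hypot(*(b-a)),(a+b)/2,np.arctan2(*(b-a)[::-1]))
print(proj(W,np.r_[sen()['eef_pos'][:2],.163]))
```

```text
[0.45465237 0.25940314] [0.5795484  0.23169253] 0.12793317232068496 [0.51710038 0.24554783] -0.21833275897861562
[[282.12004133 199.61392179]]
```

Call:
step_arm --pt "0.002 0.024 -0.01 0.03 0.0854" --pt "0 0.004 0 0.01 0.0854" --pt "0 0 0 0 0.0854" --pt "0 0 0 0 0.0854"

```text
time: 6.82
eef_pos: [0.5161, 0.2458, 0.2676]
tcp_rot: [-0.549, 0.551, 0.448, -0.441]
force: [0.2, -0.0, 0.4]
opening: 1.0
```

Run:
```python
from h import *
st(); cv2.imwrite('pics/g_w.png',manip.snapshot('wrist')[:,:,::-1])
s=manip.sense();print(proj('wrist',np.array([[.517,.2455,.163],[.4536,.2595,.163],[.5804,.2314,.163]])))
```

```text
t 6.82 p [0.5161 0.2458 0.2676] jaw 1.3601 F [ 0.2 -0.   0.4] M [-0.02 -0.05  0.02] op 1.0 q [0.3  0.33 0.15 1.38 0.   0.51]
[[282.65461763 205.61127647]
 [283.24516976 107.08903322]
 [282.00716029 291.26805236]]
```

View pics/g_w.png

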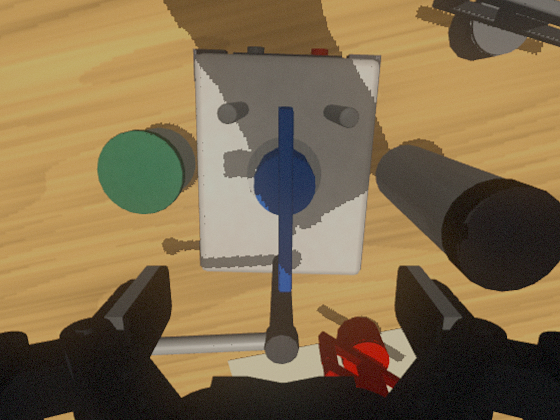

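Call:
step_arm --pt "0.001 0.002 -0.035 -0.007 0.0854" --pt "0 0 -0.035 0 0.0854" --pt "0 0 -0.03 0 0.0854" --pt "0 0 -0.015 0 0.0854"

```text
time: 7.2
eef_pos: [0.5191, 0.2445, 0.1528]
tcp_rot: [-0.55, 0.555, 0.447, -0.435]
force: [-0.5, -0.6, -0.9]
opening: 0.999
```

Run:
```python
from h import *
st(); cv2.imwrite('pics/h_w.png',manip.snapshot('wrist')[:,:,::-1])
```

```text
t 7.2 p [0.5191 0.2445 0.1528] jaw 1.3477 F [-0.5 -0.6 -0.9] M [0.01 0.03 0.  ] op 0.999 q [ 0.3   0.37 -0.11  1.07  0.    0.52]
```

View pics/h_w.png

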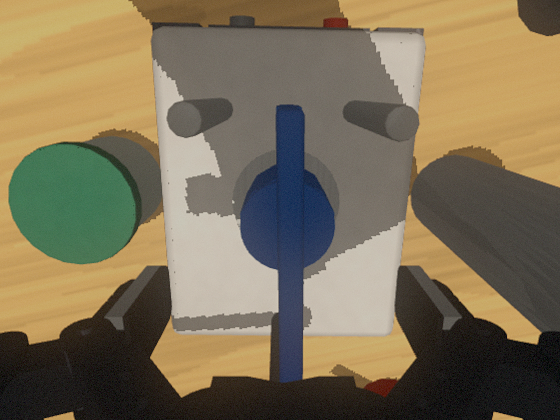

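Call:
step_arm --pt "-0.001 0.0025 -0.02 0 0.0854" --pt "0 0 -0.003 0 0.0854" --pt "0 0 0 0 0.0854"

```text
time: 7.5
eef_pos: [0.5174, 0.2444, 0.1282]
tcp_rot: [-0.552, 0.555, 0.445, -0.435]
force: [0.2, 0.4, 0.1]
opening: 0.996
```

Run:
```python
from h import *
st(); crop('wrist',150,60,430,420,'i_w.png',1.5)
print(np.round(jaw()[0],3))
```

```text
t 7.5 p [0.5174 0.2444 0.1282] jaw 1.3444 F [0.2 0.4 0.1] M [-0.    0.05 -0.  ] op 0.996 q [ 0.3   0.38 -0.16  1.02  0.    0.53]
[[ 0.224  0.014 -0.974]
 [ 0.974  0.005  0.225]
 [ 0.008 -1.    -0.012]]
```

View pics/i_w.png

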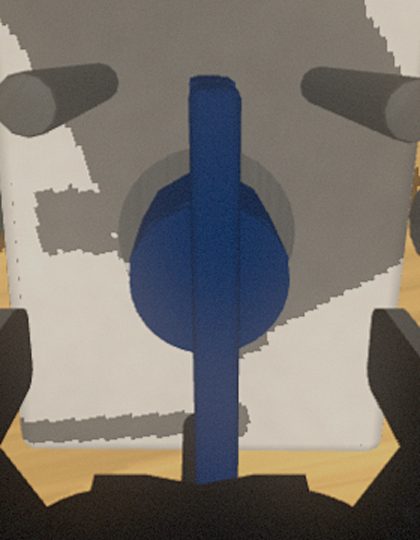

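Call:
step_arm --pt "0 0.003 0.0005 0 0.0854" --pt "0 0.002 0.0005 0 0.06" --pt "0 0 0.0005 0 0.04"

```text
time: 7.8
eef_pos: [0.5191, 0.2496, 0.1335]
tcp_rot: [-0.551, 0.556, 0.446, -0.434]
force: [-0.2, 0.6, -0.3]
opening: 0.749
```

Run:
```python
from h import *
st(); crop('wrist',150,60,430,420,'j_w.png',1.5)
```

```text
t 7.8 p [0.5191 0.2496 0.1335] jaw 1.3434 F [-0.2  0.6 -0.3] M [-0.04  0.03 -0.03] op 0.749 q [ 0.31  0.38 -0.14  1.03  0.    0.53]
```

View pics/j_w.png

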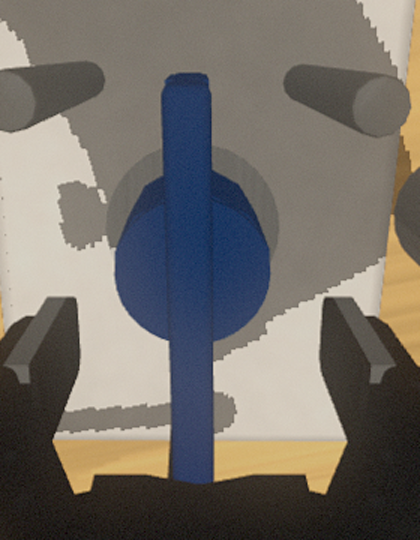

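Call:
step_arm --pt "-0.001 -0.0025 -0.004 0 0.04" --pt "0 0 0 0 0.04" --pt "0 0 0 0 0.03"

```text
time: 8.1
eef_pos: [0.5186, 0.2472, 0.1305]
tcp_rot: [-0.551, 0.556, 0.447, -0.433]
force: [-0.2, 0.6, -0.4]
opening: 0.355
```

Run:
```python
from h import *
st(); crop('wrist',150,60,430,420,'k_w.png',1.5)
```

```text
t 8.1 p [0.5186 0.2472 0.1305] jaw 1.3439 F [-0.2  0.6 -0.4] M [-0.02  0.03  0.01] op 0.355 q [ 0.3   0.38 -0.15  1.02  0.    0.53]
```

View pics/k_w.png

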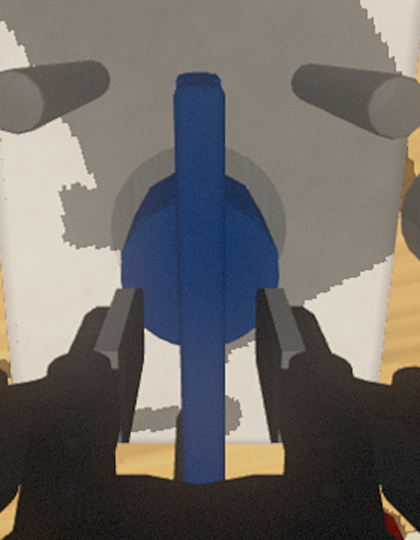

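Call:
step_arm --pt "0 0 0 0 0" --pt "0 0 0 0 0" --pt "0 0 0 0 0" --pt "0 0 0 0 0" --force 110

```text
time: 8.48
eef_pos: [0.5185, 0.2472, 0.1308]
tcp_rot: [-0.551, 0.556, 0.447, -0.433]
force: [0.7, 0.1, -0.6]
opening: 0.1
```

Run:
```python
from h import *
st()
```

```text
t 8.48 p [0.5185 0.2472 0.1308] jaw 1.3444 F [ 0.7  0.1 -0.6] M [-0.14  0.02  0.23] op 0.1 q [ 0.3   0.38 -0.15  1.02  0.    0.53]
```

Call:
step_arm --pt "0 0 0 0.08 0" --pt "0 0 0.0004 0.08 0" --pt "0 0 0.0006 0.08 0" --pt "0 0 0.0006 0.06 0"

```text
time: 8.82
eef_pos: [0.5178, 0.2467, 0.131]
tcp_rot: [-0.478, 0.481, 0.526, -0.513]
force: [1.8, 0.1, -6.1]
opening: 0.102
```

Run:
```python
from h import *
st()
```

```text
t 8.82 p [0.5178 0.2467 0.131 ] jaw 1.6513 F [ 1.8  0.1 -6.1] M [-0.07 -0.46 -0.76] op 0.102 q [ 0.3   0.38 -0.15  1.02  0.01  0.22]
```

Call:
step_arm --pt "0 0 0 -0.08 0" --pt "0 0 0.001 -0.1 0" --pt "0 0 0.001 -0.1 0" --pt "0 0 0.001 -0.1 0" --pt "0 0 0.001 -0.1 0"

```text
time: 9.23
eef_pos: [0.5171, 0.2471, 0.1319]
tcp_rot: [-0.589, 0.592, 0.394, -0.384]
force: [3.7, 2.6, -11.0]
opening: 0.1
```

Run:
```python
from h import *
st()
```

```text
t 9.23 p [0.5171 0.2471 0.1319] jaw 1.1638 F [  3.7   2.6 -11. ] M [ 0.51 -0.91  0.74] op 0.1 q [ 0.3   0.38 -0.15  1.03 -0.    0.71]
```

Call:
step_arm --pt "0 0 0.0015 -0.09 0" --pt "0 0 0.001 -0.06 0" --pt "0 0 0 0.09 0" --pt "0 0 0.001 0.11 0" --pt "0 0 0.0015 0.11 0"

```text
time: 9.65
eef_pos: [0.5173, 0.2469, 0.133]
tcp_rot: [-0.559, 0.561, 0.435, -0.428]
force: [4.7, -0.1, -17.3]
opening: 0.102
```

Call:
step_arm --pt "0 0 0.0015 0.11 0" --pt "0 0 0.0015 0.11 0" --pt "0 0 0.0015 0.09 0"

```text
time: 9.9
eef_pos: [0.5178, 0.2462, 0.1344]
tcp_rot: [-0.483, 0.484, 0.519, -0.513]
force: [5.6, 1.8, -16.7]
opening: 0.102
```

Run:
```python
from h import *
st()
crop('side',150,200,310,355,'l_s.png',4)
```

```text
t 9.9 p [0.5178 0.2462 0.1344] jaw 1.6365 F [  5.6   1.8 -16.7] M [ 0.4  -1.41 -0.62] op 0.102 q [ 0.3   0.38 -0.13  1.04  0.    0.23]
```

View pics/l_s.png

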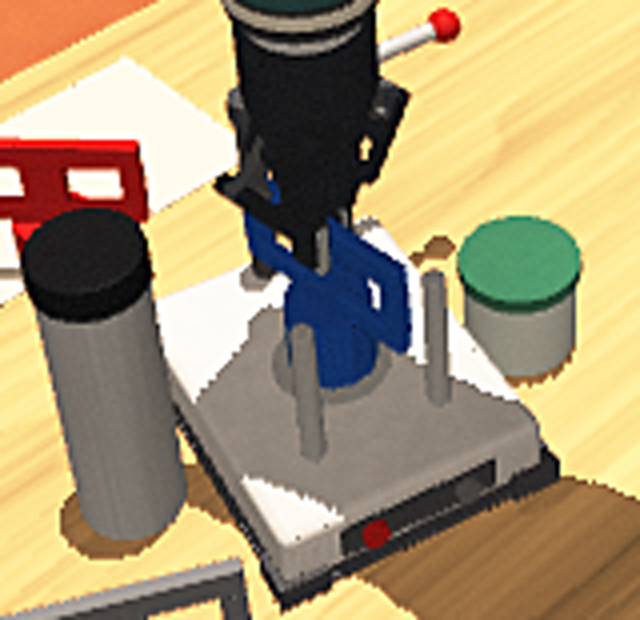

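Call:
step_arm --pt "0 0 0 -0.08 0" --pt "0 0 0.0012 -0.11 0" --pt "0 0 0.0016 -0.11 0" --pt "0 0 0.0016 -0.11 0" --pt "0 0 0.0016 -0.11 0"

```text
time: 10.37
eef_pos: [0.5175, 0.2474, 0.1361]
tcp_rot: [0.601, -0.6, -0.375, 0.371]
force: [5.2, 2.8, -15.3]
opening: 0.096
```

Call:
step_arm --pt "0 0 0.0016 -0.1 0" --pt "0 0 0 0.08 0" --pt "0 0 0.0012 0.11 0" --pt "0 0 0.0016 0.11 0" --pt "0 0 0.0016 0.11 0"

```text
time: 10.78
eef_pos: [0.518, 0.2467, 0.1377]
tcp_rot: [0.538, -0.538, -0.459, 0.459]
force: [6.6, -0.3, -15.8]
opening: 0.098
```

Call:
step_arm --pt "0 0 0.0016 0.11 0" --pt "0 0 0.0016 0.1 0" --pt "0 0 0 -0.08 0" --pt "0 0 0.0012 -0.11 0" --pt "0 0 0.0016 -0.11 0"

```text
time: 11.2
eef_pos: [0.5183, 0.247, 0.1394]
tcp_rot: [0.556, -0.553, -0.438, 0.44]
force: [2.9, 2.7, -16.7]
opening: 0.102
```

Run:
```python
from h import *
st()
```

```text
t 11.2 p [0.5183 0.247  0.1394] jaw 1.3388 F [  2.9   2.7 -16.7] M [ 0.77 -0.93  0.61] op 0.102 q [ 0.3   0.39 -0.11  1.07  0.    0.53]
```

Call:
step_arm --pt "0 0 0.0018 -0.11 0" --pt "0 0 0.0018 -0.11 0" --pt "0 0 0.0018 -0.1 0" --pt "0 0 0 0.08 0" --pt "0 0 0.0015 0.11 0"

```text
time: 11.62
eef_pos: [0.5185, 0.2474, 0.1414]
tcp_rot: [0.589, -0.585, -0.392, 0.397]
force: [3.8, -1.0, -21.0]
opening: 0.102
```

Call:
step_arm --pt "0 0 0.0018 0.11 0" --pt "0 0 0.0018 0.11 0" --pt "0 0 0.0018 0.11 0" --pt "0 0 0.0018 0.1 0" --pt "0 0 0 -0.06 0"

```text
time: 12.03
eef_pos: [0.5197, 0.2468, 0.1437]
tcp_rot: [0.499, -0.496, -0.498, 0.506]
force: [-1.0, 2.1, 9.0]
opening: 0.099
```

Run:
```python
from h import *
st()
crop('side',150,200,310,355,'m_s.png',4)
```

```text
t 12.03 p [0.5197 0.2468 0.1437] jaw 1.5798 F [-1.   2.1  9. ] M [0.72 0.01 0.52] op 0.099 q [ 0.3   0.4  -0.09  1.1  -0.    0.29]
```

View pics/m_s.png

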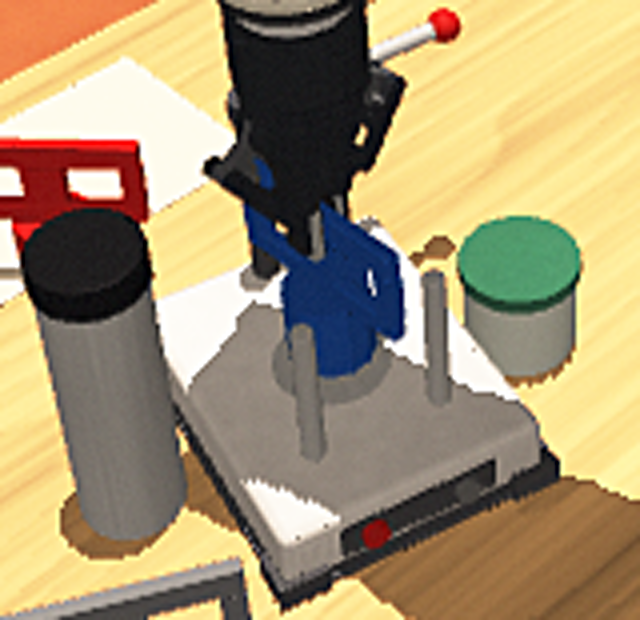

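Call:
step_arm --pt "0 0 0.0014 -0.11 0" --pt "0 0 0.0016 -0.11 0" --pt "0 0 0.0017 -0.11 0" --pt "0 0 0.0017 -0.11 0" --pt "0 0 0.0017 -0.11 0"

```text
time: 12.5
eef_pos: [0.5187, 0.2478, 0.1466]
tcp_rot: [0.625, -0.616, -0.334, 0.343]
force: [5.3, 1.4, -15.7]
opening: 0.102
```

Call:
step_arm --pt "0 0 0.0002 0.08 0" --pt "0 0 0.0014 0.11 0" --pt "0 0 0.0017 0.11 0" --pt "0 0 0.0017 0.11 0" --pt "0 0 0.0017 0.11 0"

```text
time: 12.92
eef_pos: [0.5196, 0.2466, 0.1489]
tcp_rot: [0.515, -0.511, -0.479, 0.494]
force: [4.8, 2.4, -16.0]
opening: 0.1
```

Call:
step_arm --pt "0 0 0.0016 0.09 0" --pt "0 0 0.0002 -0.08 0" --pt "0 0 0.0014 -0.11 0" --pt "0 0 0.0017 -0.11 0" --pt "0 0 0.0017 -0.11 0"

```text
time: 13.33
eef_pos: [0.5192, 0.2476, 0.151]
tcp_rot: [0.588, -0.578, -0.392, 0.408]
force: [5.0, 1.9, -15.1]
opening: 0.097
```

Run:
```python
from h import *
st()
```

```text
t 13.33 p [0.5192 0.2476 0.151 ] jaw 1.2023 F [  5.    1.9 -15.1] M [ 0.78 -1.64  0.47] op 0.097 q [ 0.3   0.4  -0.06  1.13  0.01  0.67]
```

Call:
step_arm --pt "0 0 0.0017 -0.11 0" --pt "0 0 0.0017 -0.1 0" --pt "0 0 0.0002 0.08 0" --pt "0 0 0.0014 0.11 0" --pt "0 0 0.0017 0.11 0"

```text
time: 13.75
eef_pos: [0.5199, 0.2469, 0.1533]
tcp_rot: [0.573, -0.564, -0.411, 0.43]
force: [5.8, 1.5, -15.4]
opening: 0.097
```

Call:
step_arm --pt "0 0 0.0017 0.11 0" --pt "0 0 0.0017 0.11 0" --pt "0 0 0.0017 0.1 0" --pt "0 0 0.0002 -0.08 0" --pt "0 0 0.0014 -0.11 0"

```text
time: 14.17
eef_pos: [0.5202, 0.2476, 0.1558]
tcp_rot: [0.539, -0.53, -0.453, 0.473]
force: [3.5, -0.1, -18.2]
opening: 0.098
```

Run:
```python
from h import *
st(); print(np.round(jaw()[0],3))
crop('side',150,200,310,355,'n_s.png',4)
```

```text
t 14.17 p [0.5202 0.2476 0.1558] jaw 1.4277 F [  3.5  -0.1 -18.2] M [ 0.14 -1.21  0.57] op 0.098 q [ 0.3   0.4  -0.04  1.16  0.    0.45]
[[ 0.143 -0.03  -0.989]
 [ 0.99  -0.009  0.143]
 [-0.014 -0.999  0.029]]
```

View pics/n_s.png

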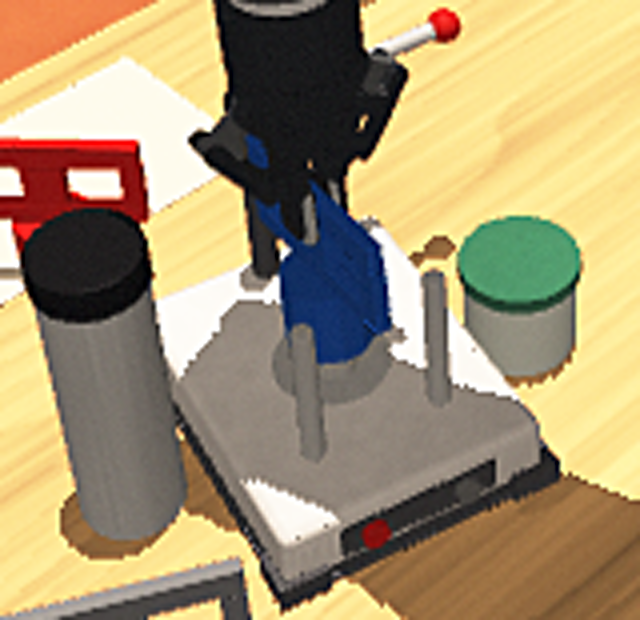

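Call:
step_arm --pt "0 0 0.0016 -0.11 0" --pt "0 0 0.0016 -0.11 0" --pt "0 0 0.0016 -0.11 0" --pt "0 0 0.0016 -0.09 0" --pt "0 0 0.0002 0.08 0"

```text
time: 14.63
eef_pos: [0.5208, 0.2472, 0.1583]
tcp_rot: [0.616, -0.603, -0.348, 0.369]
force: [2.6, 3.7, 1.1]
opening: 0.095
```

Call:
step_arm --pt "0 0 0.0014 0.11 0" --pt "0 0 0.0016 0.11 0" --pt "0 0 0.0016 0.11 0" --pt "0 0 0.0016 0.11 0" --pt "0 0 0.0016 0.1 0"

```text
time: 15.05
eef_pos: [0.5209, 0.2477, 0.1616]
tcp_rot: [0.489, -0.48, -0.502, 0.528]
force: [4.8, 3.3, -14.8]
opening: 0.097
```

Call:
step_arm --pt "0 0 0.0002 -0.08 0" --pt "0 0 0.0014 -0.11 0" --pt "0 0 0.0016 -0.11 0" --pt "0 0 0.0016 -0.11 0" --pt "0 0 0.0016 -0.11 0"

```text
time: 15.47
eef_pos: [0.521, 0.248, 0.1647]
tcp_rot: [0.607, -0.591, -0.363, 0.387]
force: [4.4, -0.4, -13.6]
opening: 0.101
```

Run:
```python
from h import *
st(); print(np.round(jaw()[0],3))
```

```text
t 15.47 p [0.521  0.248  0.1647] jaw 1.1191 F [  4.4  -0.4 -13.6] M [-0.12 -1.54  0.33] op 0.101 q [ 0.3   0.41 -0.02  1.19  0.01  0.75]
[[ 0.436 -0.041 -0.899]
 [ 0.9    0.001  0.437]
 [-0.017 -0.999  0.037]]
```

Call:
step_arm --pt "0 0 0.0015 -0.1 0" --pt "0 0 0.0002 0.08 0" --pt "0 0 0.0014 0.11 0" --pt "0 0 0.0015 0.11 0" --pt "0 0 0.0015 0.11 0"

```text
time: 15.88
eef_pos: [0.5228, 0.2474, 0.1687]
tcp_rot: [0.539, -0.528, -0.451, 0.477]
force: [0.3, -0.3, -1.7]
opening: 0.098
```

Call:
step_arm --pt "0 0 0.0015 0.11 0" --pt "0 0 0.0015 0.1 0" --pt "0 0 0.0002 -0.08 0" --pt "0 0 0.0014 -0.11 0" --pt "0 0 0.0015 -0.11 0"

```text
time: 16.3
eef_pos: [0.5219, 0.2472, 0.1741]
tcp_rot: [0.554, -0.541, -0.433, 0.461]
force: [-0.4, -0.7, -1.8]
opening: 0.097
```

Run:
```python
from h import *
st(); print(np.round(jaw()[0],3))
crop('side',150,200,310,355,'o_s.png',4)
```

```text
t 16.3 p [0.5219 0.2472 0.1741] jaw 1.3691 F [-0.4 -0.7 -1.8] M [ 0.01 -0.07 -0.05] op 0.097 q [0.3  0.41 0.01 1.22 0.   0.5 ]
[[ 0.2   -0.041 -0.979]
 [ 0.98  -0.011  0.201]
 [-0.019 -0.999  0.038]]
```

View pics/o_s.png

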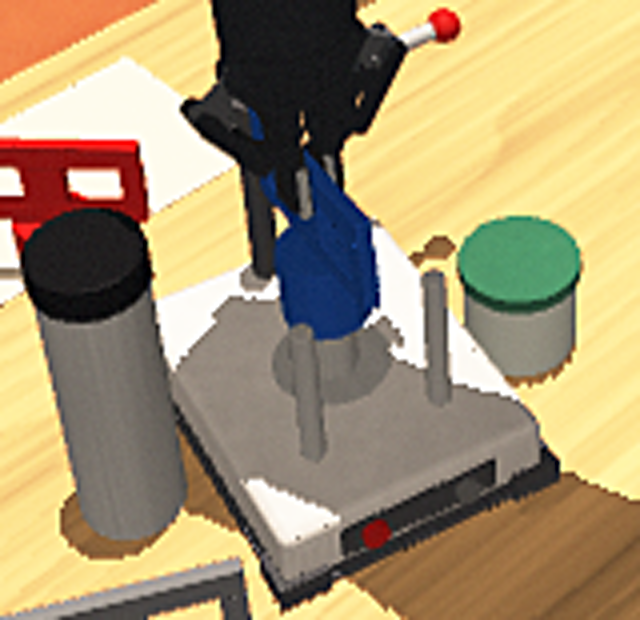

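Call:
step_arm --pt "0 0 0.004 0 0" --pt "0 0 0.008 0 0" --pt "0 0 0.012 0 0" --pt "0 0 0.02 0 0" --pt "0 0 0.025 0 0"

```text
time: 16.77
eef_pos: [0.5193, 0.2461, 0.2428]
tcp_rot: [0.553, -0.538, -0.433, 0.466]
force: [1.6, 0.3, -2.6]
opening: 0.097
```

Call:
step_arm --pt "0 0 0.025 0 0" --pt "0 0 0.02 0 0" --pt "0 0 0.005 0 0"

```text
time: 17.02
eef_pos: [0.5191, 0.2461, 0.2999]
tcp_rot: [0.549, -0.536, -0.438, 0.468]
force: [0.8, 0.4, -2.3]
opening: 0.098
```

Run:
```python
from h import *
st()
crop('side',150,150,310,355,'p_s.png',2.9)
crop('scene',180,130,270,225,'p_r.png',6)
```

```text
t 17.02 p [0.5191 0.2461 0.2999] jaw 1.3911 F [ 0.8  0.4 -2.3] M [ 0.05 -0.09  0.03] op 0.098 q [0.3  0.38 0.31 1.55 0.   0.48]
```

View pics/p_s.png

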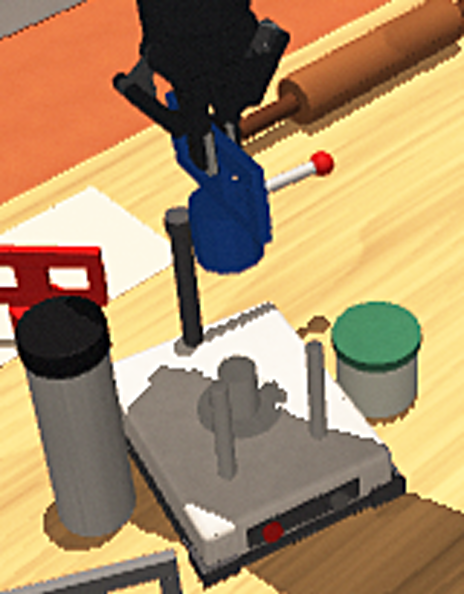

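Call:
step_arm --pt "0.001 -0.025 0 -0.015 0" --pt "0.001 -0.039 0 -0.015 0" --pt "0.001 -0.039 0 -0.015 0" --pt "0.001 -0.039 0 -0.015 0" --pt "0.001 -0.039 0 -0.015 0"

```text
time: 17.53
eef_pos: [0.5213, 0.0654, 0.2898]
tcp_rot: [0.566, -0.547, -0.419, 0.454]
force: [0.3, 0.2, -2.5]
opening: 0.097
```

Call:
step_arm --pt "0.001 -0.039 0 -0.015 0" --pt "0.001 -0.039 0 -0.015 0" --pt "0.001 -0.039 0 -0.015 0" --pt "0 -0.039 0 -0.015 0" --pt "0 -0.039 0 -0.015 0"

```text
time: 17.95
eef_pos: [0.5198, -0.1382, 0.2823]
tcp_rot: [0.584, -0.558, -0.397, 0.436]
force: [1.0, 0.9, -3.0]
opening: 0.095
```

Call:
step_arm --pt "0 -0.03 0 -0.015 0" --pt "0 -0.02 0 -0.015 0" --pt "0 0 0 0 0"

```text
time: 18.2
eef_pos: [0.5174, -0.1972, 0.2767]
tcp_rot: [0.593, -0.563, -0.386, 0.427]
force: [-0.4, -1.1, -3.3]
opening: 0.096
```

Run:
```python
from h import *
st(); print(np.round(jaw()[0],3))
cv2.imwrite('pics/q_w.png',manip.snapshot('wrist')[:,:,::-1])
crop('scene',150,80,290,225,'q_s.png',4)
```

```text
t 18.2 p [ 0.5174 -0.1972  0.2767] jaw 1.2268 F [-0.4 -1.1 -3.3] M [ 0.02 -0.08  0.01] op 0.096 q [-0.49  0.36  0.21  1.49 -0.03 -0.15]
[[ 0.337 -0.071 -0.939]
 [ 0.941  0.001  0.338]
 [-0.023 -0.997  0.068]]
```

View pics/q_w.png

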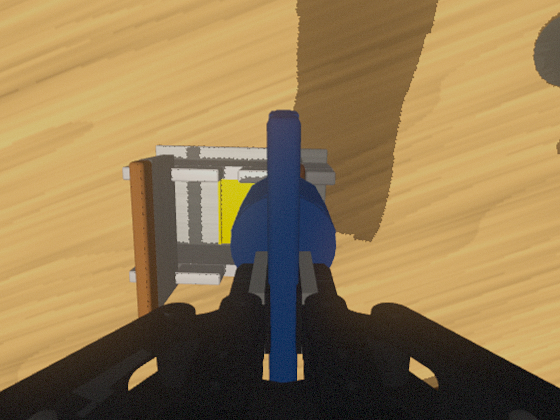

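View pics/q_s.png

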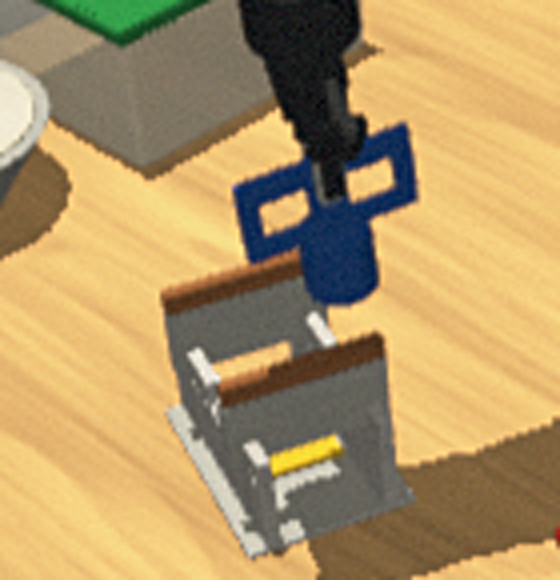

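Run:
```python
import cv2
im=cv2.imread('pics/q_w.png')[135:295,115:345]
cv2.imwrite('pics/q_wc.png',cv2.resize(im,None,fx=3.4,fy=3.4,interpolation=cv2.INTER_CUBIC))
im=cv2.imread('pics/p_r.png');print(im.shape)
```

```text
(570, 540, 3)
```

View pics/q_wc.png

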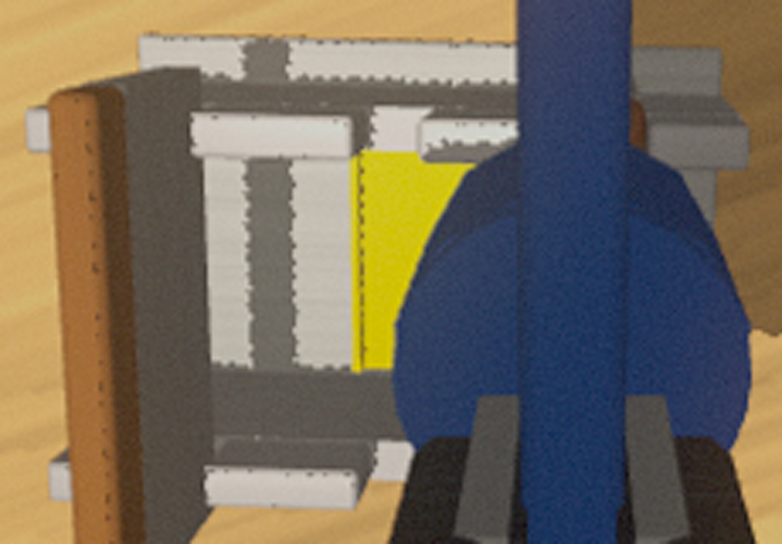

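View pics/p_r.png

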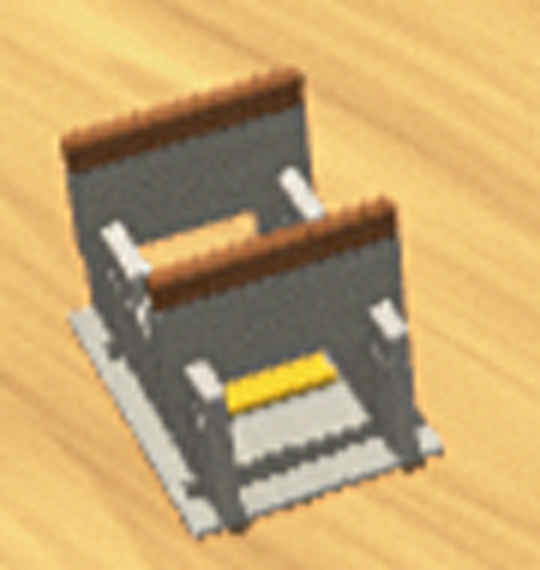

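Run:
```python
from fit import *
W='wrist'; w=lambda u,v:(115+u/3.4,135+v/3.4)
P=[((352,115),-.055,-.0085),((350,158),-.043,-.0085),((420,118),-.055,.0085),((424,160),-.043,.0085),((745,125),-.055,.095),((746,166),-.043,.095),((28,107),-.055,-.095),((30,151),-.043,-.095),((363,470),.043,-.0085),((357,506),.055,-.0085),((50,455),.043,-.095),((52,498),.055,-.095)]
ow=[(W,(x,y,.092),w(*uv)) for uv,x,y in P]
p,r=fit(ow,(.52,-.26)); print(p); print(r.tolist())
S,D='scene','side'
s=lambda u,v:(180+u/6,130+v/6); d=lambda u,v:(310+u/6,150+v/6)
o2=[(S,(.07,-.095,.002),s(70,316)),(S,(.07,.095,0),s(200,538)),(S,(-.07,.095,0.003),s(443,448)),(D,(.07,.095,0.002),d(68,345)),(D,(-.07,.095,0),d(190,500)),
 (S,(.055,.095,.092),s(212,398)),(S,(-.043,.095,.092),s(385,337)),(D,(.055,.095,.092),d(84,220)),(D,(-.055,.095,.092),d(187,335))]
p,r=fit(o2,(.52,-.26)); print(p); print(r.tolist())
# paddle blade in hand
im=cv2.imread('pics/q_w.png')
```

```text
[ 0.52897824 -0.2550889  -0.36296552]
[[0.7, -0.6], [1.5, 0.3], [-0.1, -1.0], [-1.2, 0.1], [2.5, -0.8], [1.5, 0.7], [-1.1, -0.4], [-0.8, 0.0], [-1.1, -0.4], [0.9, 1.0], [-0.7, 1.4], [-0.5, 0.8]]
[ 0.5271464  -0.25823793 -0.37834644]
[[-0.0, -0.2], [-1.1, 0.2], [0.5, 0.2], [-1.2, -0.1], [0.4, 1.5], [-1.4, -0.3], [0.6, -0.1], [-0.3, -0.7], [0.6, 0.7]]
```

Call:
step_arm --pt "0.005 -0.03 0 -0.013 0" --pt "0.004 -0.022 0 -0.01 0" --pt "0 -0.004 0 0 0" --pt "0 0 0 0 0"

```text
time: 18.63
eef_pos: [0.5264, -0.2472, 0.2747]
tcp_rot: [0.598, -0.564, -0.383, 0.423]
force: [-0.3, 0.5, -2.7]
opening: 0.097
```

Run:
```python
from h import *
st(); print(np.round(jaw()[0],3))
cv2.imwrite('pics/r_w.png',manip.snapshot('wrist')[:,:,::-1])
crop('scene',150,80,290,225,'r_s.png',4)
def rk(x,y,z):
    c,s=np.cos(-.37),np.sin(-.37); return [.528+c*x-s*y,-.257+s*x+c*y,z]
print(proj('wrist',np.array([rk(-.055,-.0085,.092),rk(-.055,.0085,.092),rk(-.055,.095,.092),rk(-.055,-.095,.092)])))
```

```text
t 18.63 p [ 0.5264 -0.2472  0.2747] jaw 1.2138 F [-0.3  0.5 -2.7] M [-0.02 -0.12  0.  ] op 0.097 q [-0.56  0.41  0.29  1.52 -0.03 -0.2 ]
[[ 0.349 -0.074 -0.934]
 [ 0.937  0.007  0.35 ]
 [-0.02  -0.997  0.072]]
[[267.65040078 139.34614149]
 [287.3511136  139.61594316]
 [388.10620857 140.99578626]
 [167.91699228 137.98029041]]
```

View pics/r_w.png

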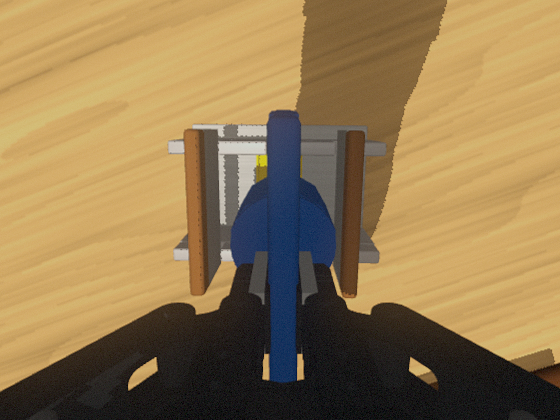

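View pics/r_s.png

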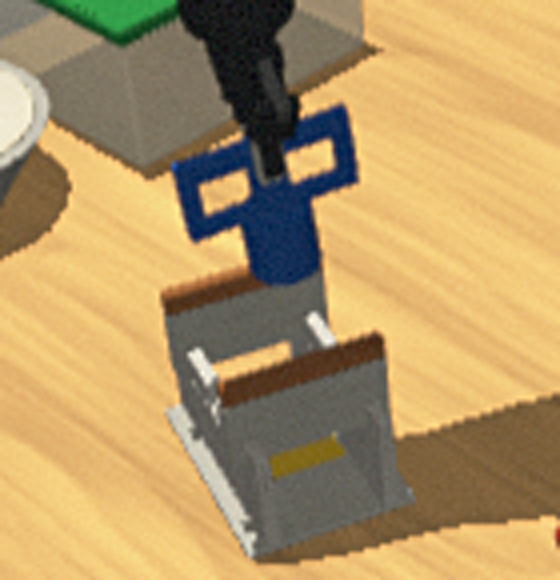

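Run:
```python
from h import *
p=sen()['eef_pos']
b=np.array([np.cos(-.357),np.sin(-.357),0]); 
for dz in (.033,-.033,-.081): print(dz,proj('wrist',np.array([p+[0,0,dz],p+[0,0,dz]-.065*b])).round(1).tolist())
crop('wrist',190,95,380,300,'r_c.png',3)
```

```text
0.033 [[282.9, 311.4], [282.9, 107.1]]
-0.033 [[285.4, 248.8], [285.5, 115.1]]
-0.081 [[286.3, 224.9], [286.5, 117.9]]
```

View pics/r_c.png

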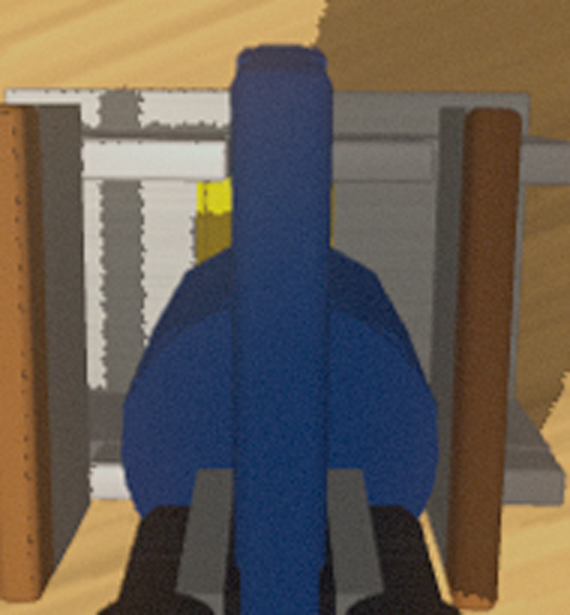

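Call:
step_arm --pt "0.002 -0.009 -0.01 -0.01 0" --pt "0 -0.002 -0.015 0 0" --pt "0 0 -0.008 0 0" --pt "0 0 0 0 0"

```text
time: 19.12
eef_pos: [0.5289, -0.2552, 0.2405]
tcp_rot: [0.598, -0.566, -0.381, 0.421]
force: [0.3, 0.3, -3.0]
opening: 0.099
```

```bash
cat > rk.py <<'E'
from h import *
def rr(C=(.528,-.2575),Y=-.37):
    s=manip.sense(); p=s['eef_pos']; c,sn=np.cos(Y),np.sin(Y); d=p[:2]-C
    print('rack frame TCP',np.round([c*d[0]+sn*d[1],-sn*d[0]+c*d[1]],4),'blade yaw err',round(jaw(s)[1]-np.pi/2-Y,4))
E
python3 - <<'E'
from rk import *
st(); rr(); print(np.round(jaw()[0],3))
crop('wrist',150,75,410,300,'s_c.png',3)
crop('scene',150,80,290,225,'s_s.png',4)
E
```

```text
t 19.12 p [ 0.5289 -0.2552  0.2405] jaw 1.2071 F [ 0.3  0.3 -3. ] M [ 0.01 -0.11 -0.02] op 0.099 q [-0.57  0.42  0.22  1.43 -0.03 -0.21]
rack frame TCP [-0.      0.0025] blade yaw err 0.0063
[[ 0.356 -0.072 -0.932]
 [ 0.934  0.006  0.356]
 [-0.02  -0.997  0.07 ]]
```

View pics/s_c.png

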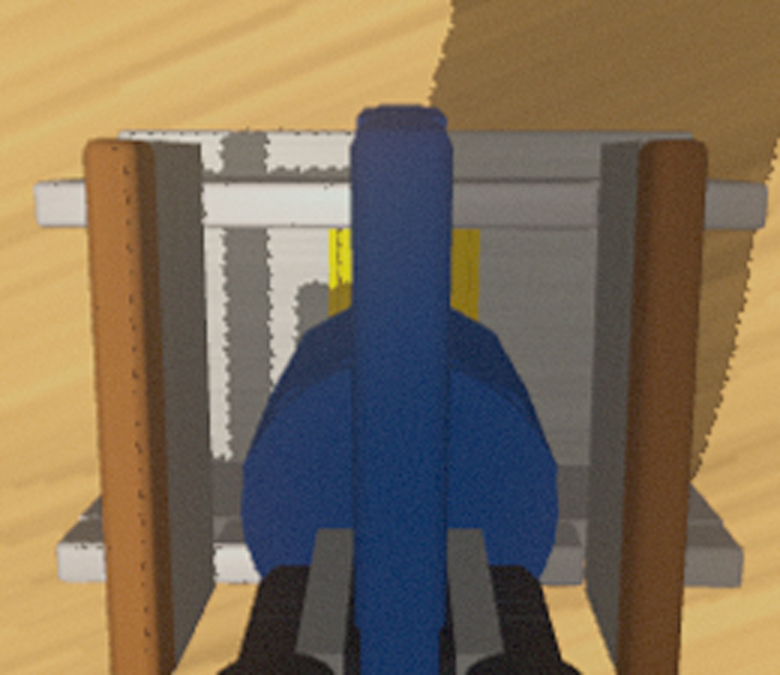

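View pics/s_s.png

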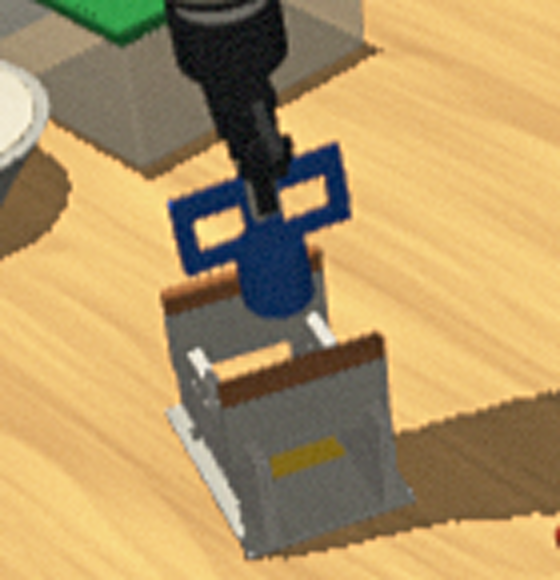

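Call:
step_arm --pt "-0.001 -0.003 -0.01 -0.006 0" --pt "0 0 -0.02 0 0" --pt "0 0 -0.02 0 0" --pt "0 0 -0.008 0 0" --pt "0 0 0 0 0"

```text
time: 19.63
eef_pos: [0.5294, -0.2585, 0.1858]
tcp_rot: [0.597, -0.569, -0.381, 0.418]
force: [-1.1, -0.0, -2.8]
opening: 0.098
```

Run:
```python
from rk import *
st(); rr(); print(np.round(jaw()[0],3))
crop('wrist',150,75,410,300,'t_c.png',3)
crop('scene',150,80,290,225,'t_s.png',4)
```

```text
t 19.63 p [ 0.5294 -0.2585  0.1858] jaw 1.2014 F [-1.1 -0.  -2.8] M [ 0.01 -0.08  0.03] op 0.098 q [-0.58  0.43  0.09  1.28 -0.03 -0.21]
rack frame TCP [ 0.0017 -0.0005] blade yaw err 0.0006
[[ 0.361 -0.066 -0.93 ]
 [ 0.932  0.003  0.362]
 [-0.021 -0.998  0.063]]
```

View pics/t_c.png

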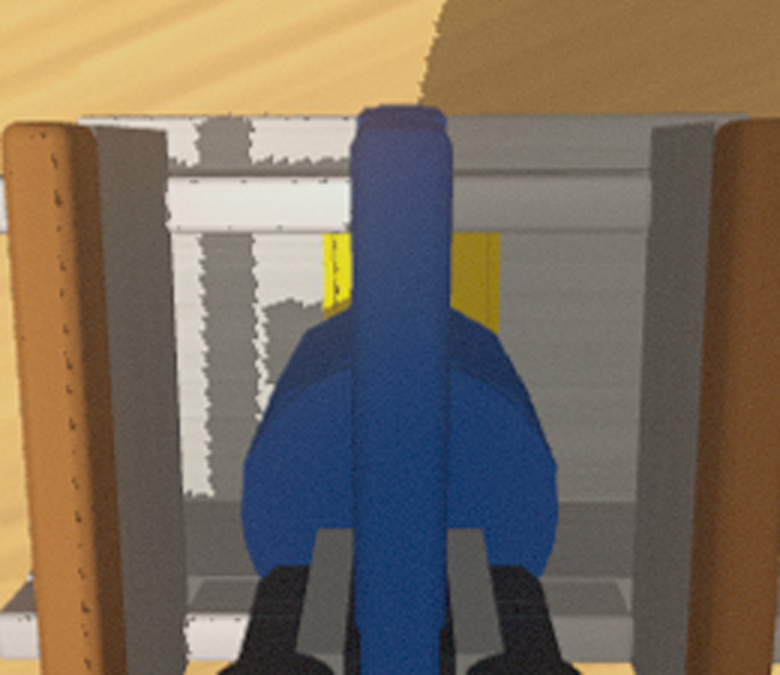

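View pics/t_s.png

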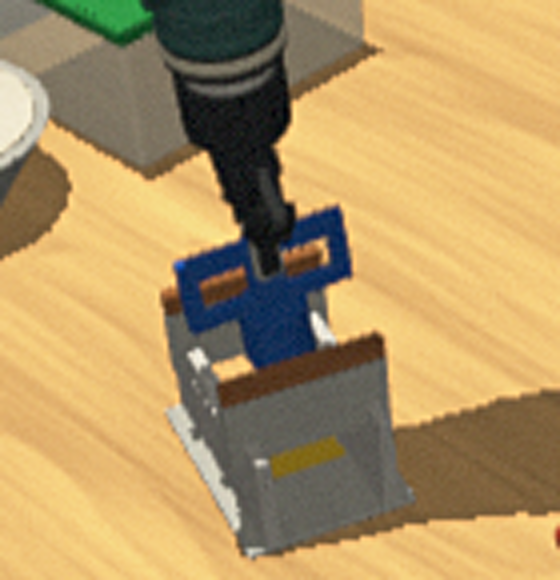

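Call:
step_arm --pt "-0.001 0 -0.012 0 0" --pt "0 0 -0.015 0 0" --pt "0 0 -0.01 0 0" --pt "0 0 0 0 0"

```text
time: 20.07
eef_pos: [0.5311, -0.2601, 0.1543]
tcp_rot: [0.594, -0.572, -0.382, 0.417]
force: [-0.6, 0.5, -2.7]
opening: 0.095
```

Run:
```python
from rk import *
st(); rr()
crop('wrist',150,75,410,300,'u_c.png',3)
crop('scene',150,80,290,225,'u_s.png',4)
```

```text
t 20.07 p [ 0.5311 -0.2601  0.1543] jaw 1.2016 F [-0.6  0.5 -2.7] M [ 0.04 -0.06  0.04] op 0.095 q [-0.58  0.44  0.02  1.19 -0.03 -0.21]
rack frame TCP [ 0.0038 -0.0013] blade yaw err 0.0008
```

View pics/u_c.png

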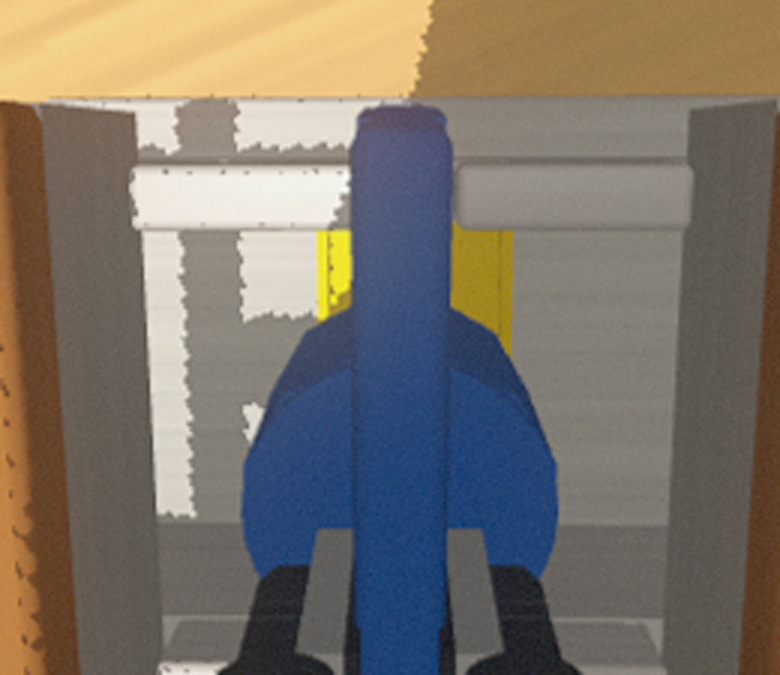

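View pics/u_s.png

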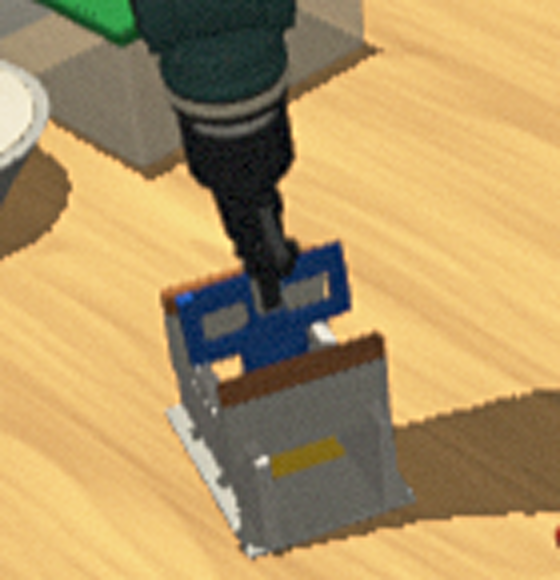

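Call:
step_arm --pt "-0.003 0.003 -0.004 0 0" --pt "-0.001 0.001 -0.008 0 0" --pt "-0.001 0.001 -0.008 0 0" --pt "0 0 0 0 0"

```text
time: 20.5
eef_pos: [0.527, -0.2554, 0.1365]
tcp_rot: [0.593, -0.574, -0.383, 0.416]
force: [-0.1, -0.1, -3.3]
opening: 0.102
```

Run:
```python
from rk import *
st(); rr()
crop('wrist',150,75,410,300,'v_c.png',3)
```

```text
t 20.5 p [ 0.527  -0.2554  0.1365] jaw 1.2015 F [-0.1 -0.1 -3.3] M [ 0.03 -0.11  0.02] op 0.102 q [-0.57  0.44 -0.04  1.14 -0.03 -0.2 ]
rack frame TCP [-0.0017  0.0016] blade yaw err 0.0007
```

View pics/v_c.png

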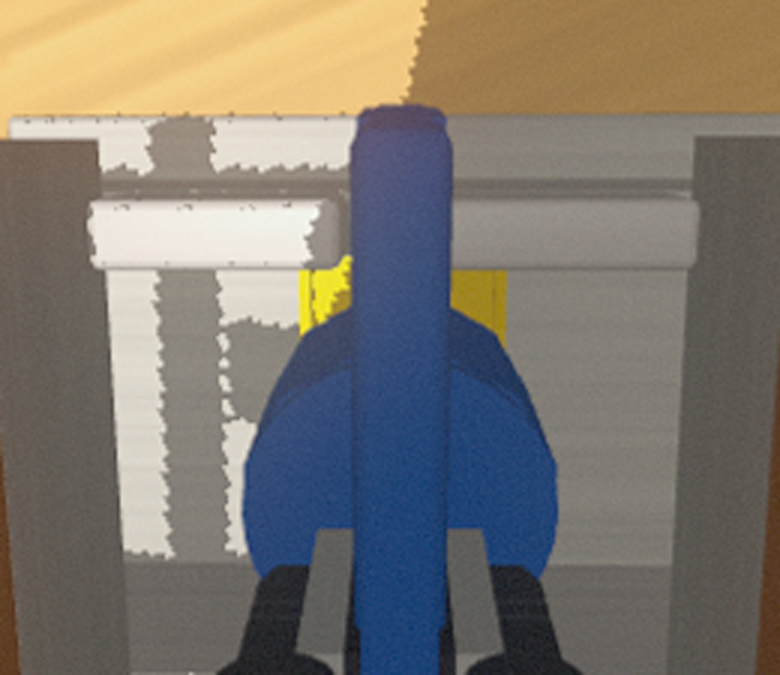

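Call:
step_arm --pt "0 -0.001 -0.008 0 0" --pt "0 0 -0.009 0 0" --pt "0 0 -0.006 0 0" --pt "0 0 0 0 0"

```text
time: 20.88
eef_pos: [0.5274, -0.2569, 0.112]
tcp_rot: [0.592, -0.574, -0.383, 0.416]
force: [-0.4, -0.2, -3.7]
opening: 0.096
```

Run:
```python
from rk import *
st(); rr()
crop('wrist',150,75,410,300,'w_c.png',3)
crop('scene',150,80,290,225,'w_s.png',4)
```

```text
t 20.88 p [ 0.5274 -0.2569  0.112 ] jaw 1.2014 F [-0.4 -0.2 -3.7] M [ 0.01 -0.05  0.01] op 0.096 q [-0.58  0.46 -0.08  1.08 -0.03 -0.2 ]
rack frame TCP [-0.0008  0.0004] blade yaw err 0.0006
```

View pics/w_c.png

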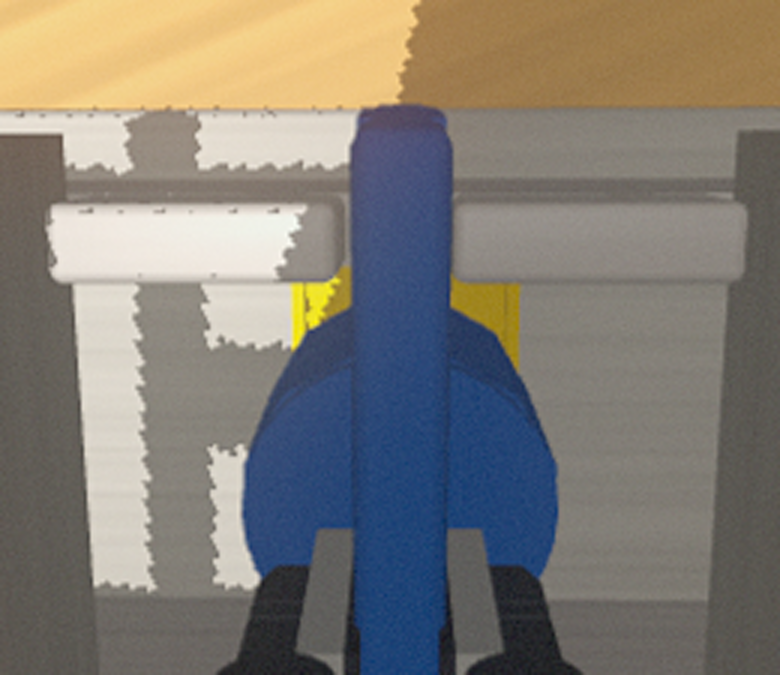

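View pics/w_s.png

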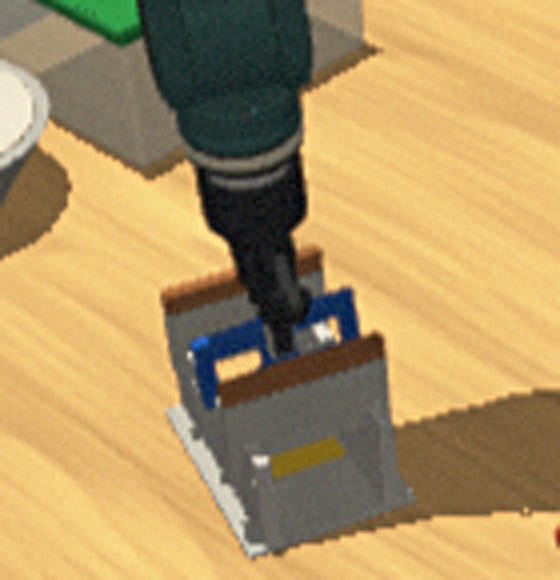

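Call:
step_arm --pt "0 0 -0.005 0 0" --pt "0 0 -0.004 0 0" --pt "0 0 -0.002 0 0"

```text
time: 21.23
eef_pos: [0.5279, -0.2573, 0.1026]
tcp_rot: [0.591, -0.575, -0.383, 0.416]
force: [-12.6, 6.1, 20.5]
opening: 0.102
```

Call:
step_arm --pt "0 0 -0.0015 0 0" --pt "0 0 -0.001 0 0"

```text
time: 21.4
eef_pos: [0.528, -0.2575, 0.1022]
tcp_rot: [0.591, -0.576, -0.383, 0.416]
force: [-5.5, 4.2, 15.6]
opening: 0.1
```

Run:
```python
from rk import *
st(); rr()
```

```text
t 21.4 p [ 0.528  -0.2575  0.1022] jaw 1.2014 F [-5.5  4.2 15.6] M [0.64 0.66 0.05] op 0.1 q [-0.58  0.46 -0.1   1.05 -0.03 -0.2 ]
rack frame TCP [-0. -0.] blade yaw err 0.0006
```

Call:
step_arm --pt "0 0 0 0 0.016" --pt "0 0 0 0 0.022" --pt "0 0 0 0 0.03" --pt "0 0 0 0 0.03" --force 30

```text
time: 21.73
eef_pos: [0.5287, -0.2579, 0.1034]
tcp_rot: [0.59, -0.577, -0.384, 0.415]
force: [-0.7, 0.2, -0.2]
opening: 0.352
```

Run:
```python
from rk import *
st(); rr()
crop('wrist',150,75,410,300,'x_c.png',3)
crop('scene',150,80,290,225,'x_s.png',4)
```

```text
t 21.73 p [ 0.5287 -0.2579  0.1034] jaw 1.2014 F [-0.7  0.2 -0.2] M [ 0.07 -0.09  0.05] op 0.352 q [-0.58  0.46 -0.1   1.05 -0.03 -0.2 ]
rack frame TCP [ 0.0009 -0.0001] blade yaw err 0.0006
```

View pics/x_c.png

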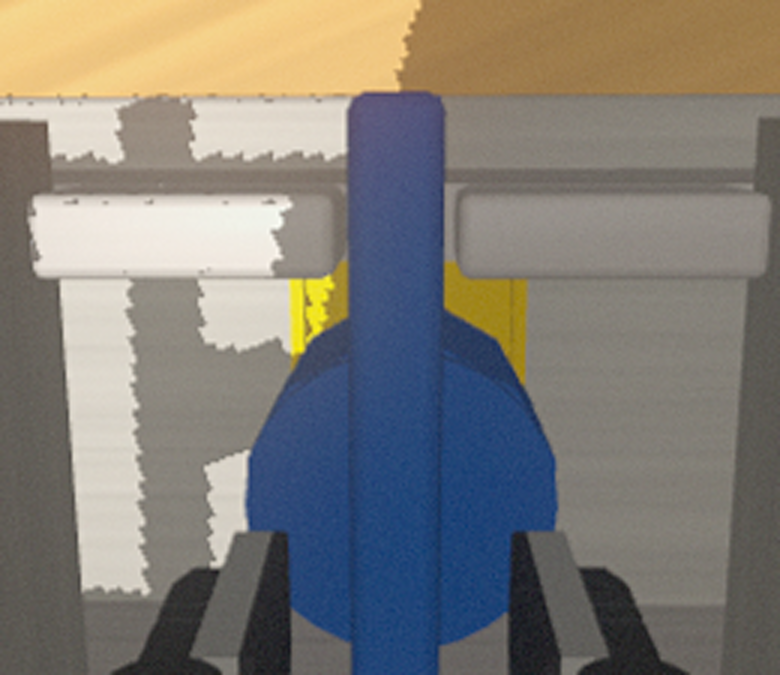

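View pics/x_s.png

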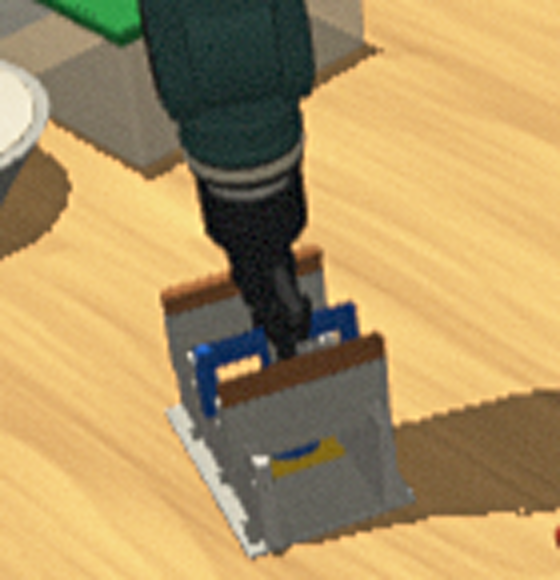

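Call:
step_arm --pt "0 0 0.01 0 0.03" --pt "0 0 0.015 0 0.03" --pt "0 0 0.02 0 0.03" --pt "0 0 0.03 0 0.03" --pt "0 0 0.035 0 0.03"

```text
time: 22.25
eef_pos: [0.5253, -0.2558, 0.2128]
tcp_rot: [0.593, -0.573, -0.382, 0.417]
force: [0.3, -0.9, -0.2]
opening: 0.354
```

Call:
step_arm --pt "-0.02 0 0.03 0 0.03" --pt "-0.04 0 0.01 0 0.03" --pt "-0.04 0 0.0 0 0.03" --pt "-0.03 0 0 0 0.03" --pt "0 0 0 0 0.03"

```text
time: 22.67
eef_pos: [0.3934, -0.256, 0.2643]
tcp_rot: [0.589, -0.577, -0.384, 0.417]
force: [0.3, 0.8, 1.4]
opening: 0.349
```

Run:
```python
from rk import *
st(); rr()
cv2.imwrite('pics/y_w.png',manip.snapshot('wrist')[:,:,::-1])
cv2.imwrite('pics/y_s.png',manip.snapshot('scene')[:,:,::-1])
crop('scene',170,120,270,225,'y_sc.png',5.5)
crop('side',150,150,310,355,'y_d.png',2.9)
for n in('paddle_center','keeper_tip'):
    print(n,[(d['position'],d['score']) for d in manip.pinpoint('scene',n)])
c,s=np.cos(-.37),np.sin(-.37)
P=lambda x,y,z:[.528+c*x-s*y,-.2575+s*x+c*y,z]
print(proj('scene',np.array([P(0,0,.1005),P(-.065,0,.133),P(.065,0,.133)])))
```

```text
t 22.67 p [ 0.3934 -0.256   0.2643] jaw 1.2043 F [0.3 0.8 1.4] M [ 0.02 -0.09  0.08] op 0.349 q [-0.73  0.18 -0.07  1.35 -0.04 -0.36]
rack frame TCP [-0.1261 -0.0473] blade yaw err 0.0035
paddle_center [([219.0, 167.5], 0.84), ([448.3, 282.2], 0.73), ([312.9, 320.1], 0.66)]
keeper_tip [([294.0, 214.4], 0.86)]
[[219.36622363 169.91936397]
 [238.23653273 155.45324989]
 [197.98604045 167.87844904]]
```

View pics/y_w.png

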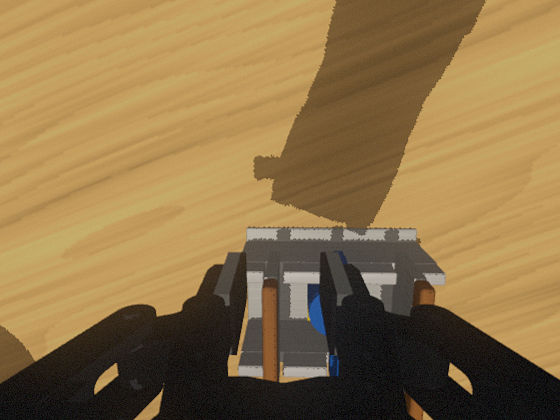

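View pics/y_sc.png

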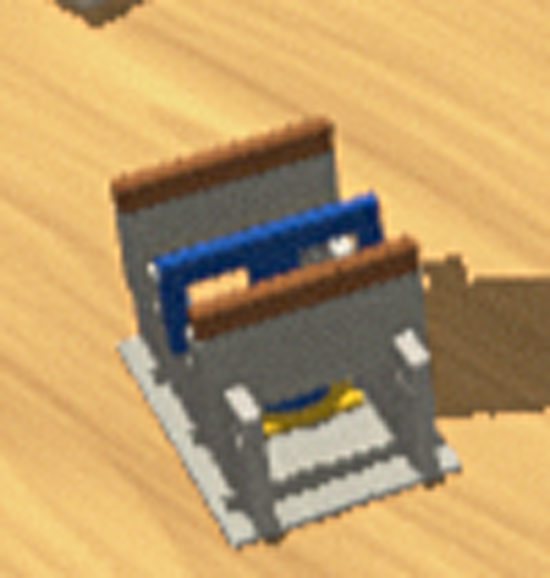

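View pics/y_s.png

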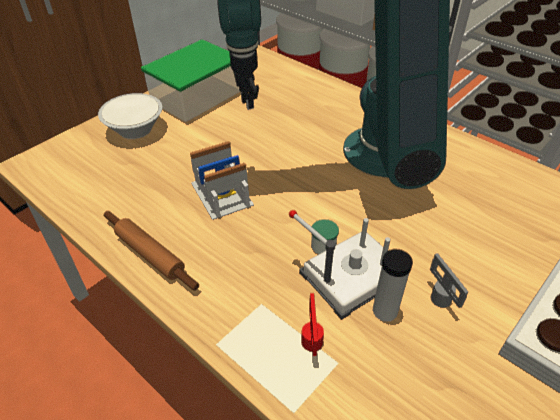

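Run:
```python
from h import *
print(manip.job_done()); st()
```

```text
the job is handed in; nothing more can be done
None
the job is handed in; nothing more can be done
```

The blue paddle stands in the rack's middle slot, over the yellow tray. I handed the job in at about 23 s of the 72 s allowed; no verdict is reported.

- **Keeper:** I swung it to about +1.65 rad, onto the tub side and away from the canister.
- **Paddle removal:** I gripped the blade and twisted it back and forth about ±0.33 rad while rising. The highest pull I read was 21 N, against the mixer's 27 N weight. The side pictures I took along the way showed the mixer standing.
- **Placing:** I lowered the paddle into the slot until it touched the floor, with about 20 N contact force. I then opened the gripper only 30 mm and backed clear.

**Last checks:**
- The blade's top ends lie within about 1 px of where a fully seated blade should appear, and the detected paddle centre is about 2.5 px off.
- The hub hangs between the rails over the tray.
- The scraper I compared is at its starting pixels. The canister and tub look unmoved.
- The mixer sits on its plate, and the arm touches nothing.

**One deviation:** the tool tilted by up to 0.07 rad during the twisting and carrying, so one end of the blade touched the slot floor first. The paddle dropped level when released.

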